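# Finish the shingled roof of the antenna-tuner hood

### The job

Finish the roof of the tuner hood: lift the aluminium ridge cap off and park it astride its stand, then lay the loose cedar strips from the eaves up, each lapped over the course below with its lower edge at the next pair of pencil lines, until all four marked courses are covered (the lowest may already be laid). Then put the cap back down over the ridge board, leaving any spare strip flat on the bench and the radio, the tape measure and the glass valve undisturbed.

Things in the scene. Friction and masses are not known exactly. Their poses are not given: they have to be found in the camera images.
- hood: Fixed roof of an outdoor antenna-tuner cabinet, 190 x 330 mm. Origin: underside centre. x: level, from eaves (x = -155 mm, deck 45 mm high) to ridge (x = +87 mm); y along the ridge; z up. Plywood deck at 22 degrees between white barge boards 164 mm apart, tops 15 mm above the deck. On both tops four black pencil lines, 42 mm apart, mark the lower edges of courses 2 to 5. Course 1 is nailed on.
- laid_mid (a point): Centre of a strip like the loose ones that already lies in place as course 2 at the start (not nailed; 60 g; its axes are level and as the hood's when it lies right). None when absent: then course 2 has still to be laid.
- ridge (a point): Middle of the top edge of the ridge board, 14 mm thick, 190 mm long (y), 159 mm above the bench, 19 mm above the deck in front of it; 30 mm of bare deck lie between it and the top course. Axes as the hood's.
- stand_top (a point): Middle of the top edge of the cap's parking stand: a fixed upright offcut of ridge board, 14 mm thick, 150 mm long (y axis), top 50 mm above the bench, on a plywood foot 120 x 160 x 12 mm. Axes: x across the board, y along it, z up.
- cap_roll (a point): Loose aluminium ridge cap, 190 mm long (y), 0.25 kg: middle of the axis of its round roll, 22 mm diameter, to hold it by. The roll sits on a crown 30 mm wide, its underside 12 mm below this point; it rests on the board's top edge. Starts on the ridge.
- cap: The same ridge cap; origin: middle of the underside of its crown. A wing slopes 22 degrees down on either side (120 mm over both, tips 19 mm below this point). Two thin cheeks under the crown, 140 mm long, 12 mm deep, 22 mm apart inside, straddle the ridge board or the stand's board.
- course2 (a point): Where a strip's centre lies when laid as course 2: lower edge at pencil line 1 from the eaves, flat on the upper 20 mm of the course below, upper edge on the deck. Axes as the hood's (level); the laid strip is turned 13.8 degrees about y, rising towards +x.
- course3 (a point): Where a strip's centre lies when laid as course 3: lower edge at pencil line 2 from the eaves, flat on the upper 20 mm of the course below, upper edge on the deck. Axes as the hood's (level); the laid strip is turned 13.8 degrees about y, rising towards +x.
- course4 (a point): Where a strip's centre lies when laid as course 4: lower edge at pencil line 3 from the eaves, flat on the upper 20 mm of the course below, upper edge on the deck. Axes as the hood's (level); the laid strip is turned 13.8 degrees about y, rising towards +x.
- course5 (a point): Where a strip's centre lies when laid as course 5: lower edge at pencil line 4 from the eaves, flat on the upper 20 mm of the course below, upper edge on the deck. Axes as the hood's (level); the laid strip is turned 13.8 degrees about y, rising towards +x.
- strip1_mid (a point): Centre of a loose cedar strip (roof course), 62 mm (its x axis) by 150 mm (its y axis) by 6 mm thick (z), 60 g, with three shallow saw lines across its top face; all strips are alike and either long edge may go down the slope. Lies flat on the bench at the start; None when absent.
- strip1: The same strip; origin at the middle of its underside.
- strip2_mid (a point): Centre of a loose cedar strip (roof course), 62 mm (its x axis) by 150 mm (its y axis) by 6 mm thick (z), 60 g, with three shallow saw lines across its top face; all strips are alike and either long edge may go down the slope. Lies flat on the bench at the start; None when absent.
- strip2: The same strip; origin at the middle of its underside.
- strip3_mid (a point): Centre of a loose cedar strip (roof course), 62 mm (its x axis) by 150 mm (its y axis) by 6 mm thick (z), 60 g, with three shallow saw lines across its top face; all strips are alike and either long edge may go down the slope. Lies flat on the bench at the start; None when absent.
- strip3: The same strip; origin at the middle of its underside.
- strip4_mid (a point): Centre of a loose cedar strip (roof course), 62 mm (its x axis) by 150 mm (its y axis) by 6 mm thick (z), 60 g, with three shallow saw lines across its top face; all strips are alike and either long edge may go down the slope. Lies flat on the bench at the start; None when absent.
- strip4: The same strip; origin at the middle of its underside.
- strip5_mid (a point): Centre of a loose cedar strip (roof course), 62 mm (its x axis) by 150 mm (its y axis) by 6 mm thick (z), 60 g, with three shallow saw lines across its top face; all strips are alike and either long edge may go down the slope. Lies flat on the bench at the start; None when absent.
- strip5: The same strip; origin at the middle of its underside.
- valve: Bystander: a big glass transmitting valve, 86 mm across, 206 mm tall, standing on its metal base. Origin: middle of its underside.
- handheld: Bystander: a hand-held radio standing upright, 34 x 58 x 115 mm and a 120 mm aerial. Origin: middle of its underside.
- tape: Bystander: a tape measure, 62 x 32 x 60 mm, on edge. Origin: middle of its underside.
There are look-alikes about, which are no part of the job. Leave any red look-alike of the strip1 alone.

How it is judged:
On the way, in this order (a step that is already met when the one before it is completed fails the run):
1. the ridge cap is parked astride its stand (x of cap_roll in the frame of stand_top between -0.006 and 0.006 m and y of cap_roll in the frame of stand_top between -0.015 and 0.015 m and z of cap_roll in the frame of stand_top between 0.007 and 0.016 m and angle between cap_roll's own z axis and vertical below 0.08 rad and angle between the y axis of cap_roll and the y axis of stand_top, either way round below 0.1 rad and contact force between the fingers and cap below 0.1 N), for 0.3 s.
2. courses 2 to 5 are all laid (distance between any of laid_mid, strip1_mid, strip2_mid, strip3_mid, strip4_mid, strip5_mid and course2 below 0.009 m and distance between any of strip1_mid, strip2_mid, strip3_mid, strip4_mid, strip5_mid and course3 below 0.009 m and distance between any of strip1_mid, strip2_mid, strip3_mid, strip4_mid, strip5_mid and course4 below 0.009 m and distance between any of strip1_mid, strip2_mid, strip3_mid, strip4_mid, strip5_mid and course5 below 0.009 m and ((height (world z) of strip1_mid below 0.02 m and angle between strip1_mid's own z axis and vertical below 0.15 rad) or (angle between strip1_mid's own z axis and vertical between 0.1706 and 0.3106 rad and angle between the y axis of strip1_mid and the y axis of hood, either way round below 0.09 rad)) and ((height (world z) of strip2_mid below 0.02 m and angle between strip2_mid's own z axis and vertical below 0.15 rad) or (angle between strip2_mid's own z axis and vertical between 0.1706 and 0.3106 rad and angle between the y axis of strip2_mid and the y axis of hood, either way round below 0.09 rad)) and ((height (world z) of strip3_mid below 0.02 m and angle between strip3_mid's own z axis and vertical below 0.15 rad) or (angle between strip3_mid's own z axis and vertical between 0.1706 and 0.3106 rad and angle between the y axis of strip3_mid and the y axis of hood, either way round below 0.09 rad)) and ((height (world z) of strip4_mid below 0.02 m and angle between strip4_mid's own z axis and vertical below 0.15 rad) or (angle between strip4_mid's own z axis and vertical between 0.1706 and 0.3106 rad and angle between the y axis of strip4_mid and the y axis of hood, either way round below 0.09 rad)) and ((height (world z) of strip5_mid below 0.02 m and angle between strip5_mid's own z axis and vertical below 0.15 rad) or (angle between strip5_mid's own z axis and vertical between 0.1706 and 0.3106 rad and angle between the y axis of strip5_mid and the y axis of hood, either way round below 0.09 rad)) and angle between laid_mid's own z axis and vertical below 0.07 rad and angle between the y axis of laid_mid and the y axis of hood, either way round below 0.09 rad and contact force between the fingers and strip1 below 0.1 N and contact force between the fingers and strip2 below 0.1 N and contact force between the fingers and strip3 below 0.1 N and contact force between the fingers and strip4 below 0.1 N and contact force between the fingers and strip5 below 0.1 N), for 0.3 s.
At the end, for the whole second after the job is handed in: Courses 2 to 5 each have a strip whose centre is within 9 mm of its place, 5 degrees square, 4 degrees in slope; the cap is down on the ridge board (6 mm across, 15 mm along, upright); spare strips lie flat on the bench; all at rest (distance between any of laid_mid, strip1_mid, strip2_mid, strip3_mid, strip4_mid, strip5_mid and course2 below 0.009 m and distance between any of strip1_mid, strip2_mid, strip3_mid, strip4_mid, strip5_mid and course3 below 0.009 m and distance between any of strip1_mid, strip2_mid, strip3_mid, strip4_mid, strip5_mid and course4 below 0.009 m and distance between any of strip1_mid, strip2_mid, strip3_mid, strip4_mid, strip5_mid and course5 below 0.009 m and ((height (world z) of strip1_mid below 0.02 m and angle between strip1_mid's own z axis and vertical below 0.15 rad) or (angle between strip1_mid's own z axis and vertical between 0.1706 and 0.3106 rad and angle between the y axis of strip1_mid and the y axis of hood, either way round below 0.09 rad)) and ((height (world z) of strip2_mid below 0.02 m and angle between strip2_mid's own z axis and vertical below 0.15 rad) or (angle between strip2_mid's own z axis and vertical between 0.1706 and 0.3106 rad and angle between the y axis of strip2_mid and the y axis of hood, either way round below 0.09 rad)) and ((height (world z) of strip3_mid below 0.02 m and angle between strip3_mid's own z axis and vertical below 0.15 rad) or (angle between strip3_mid's own z axis and vertical between 0.1706 and 0.3106 rad and angle between the y axis of strip3_mid and the y axis of hood, either way round below 0.09 rad)) and ((height (world z) of strip4_mid below 0.02 m and angle between strip4_mid's own z axis and vertical below 0.15 rad) or (angle between strip4_mid's own z axis and vertical between 0.1706 and 0.3106 rad and angle between the y axis of strip4_mid and the y axis of hood, either way round below 0.09 rad)) and ((height (world z) of strip5_mid below 0.02 m and angle between strip5_mid's own z axis and vertical below 0.15 rad) or (angle between strip5_mid's own z axis and vertical between 0.1706 and 0.3106 rad and angle between the y axis of strip5_mid and the y axis of hood, either way round below 0.09 rad)) and angle between laid_mid's own z axis and vertical below 0.07 rad and angle between the y axis of laid_mid and the y axis of hood, either way round below 0.09 rad and (height (world z) of strip1_mid below 0.02 m or distance between strip1_mid and course2 below 0.009 m or distance between strip1_mid and course3 below 0.009 m or distance between strip1_mid and course4 below 0.009 m or distance between strip1_mid and course5 below 0.009 m) and (height (world z) of strip2_mid below 0.02 m or distance between strip2_mid and course2 below 0.009 m or distance between strip2_mid and course3 below 0.009 m or distance between strip2_mid and course4 below 0.009 m or distance between strip2_mid and course5 below 0.009 m) and (height (world z) of strip3_mid below 0.02 m or distance between strip3_mid and course2 below 0.009 m or distance between strip3_mid and course3 below 0.009 m or distance between strip3_mid and course4 below 0.009 m or distance between strip3_mid and course5 below 0.009 m) and (height (world z) of strip4_mid below 0.02 m or distance between strip4_mid and course2 below 0.009 m or distance between strip4_mid and course3 below 0.009 m or distance between strip4_mid and course4 below 0.009 m or distance between strip4_mid and course5 below 0.009 m) and (height (world z) of strip5_mid below 0.02 m or distance between strip5_mid and course2 below 0.009 m or distance between strip5_mid and course3 below 0.009 m or distance between strip5_mid and course4 below 0.009 m or distance between strip5_mid and course5 below 0.009 m) and distance between laid_mid and course2 below 0.009 m and x of cap_roll in the frame of ridge between -0.006 and 0.006 m and y of cap_roll in the frame of ridge between -0.015 and 0.015 m and z of cap_roll in the frame of ridge between 0.007 and 0.016 m and angle between cap_roll's own z axis and vertical below 0.08 rad and angle between the y axis of cap_roll and the y axis of ridge, either way round below 0.1 rad and linear speed of each of strip1, strip2, strip3, strip4, strip5, cap below 0.02 m/s); the robot touches nothing.
It fails at once if the glass valve, the radio or the tape measure was pushed away or knocked over (distance of any of valve, handheld, tape from where it was at the start of the episode above 0.03 m or angle between any of valve, handheld, tape's own z axis and vertical above 0.3 rad).
Of strip1, strip2, strip3, strip4, strip5 only 4 to 5 are there at a start; the rules pass over those that are not, and their reading is None.
Of laid, handheld, tape only 1 to 2 are there at a start; the rules pass over those that are not, and their reading is None.
At some moment in a run one of strip4, strip5 may be knocked a few centimetres aside while the robot is not near it.
It also fails if it takes over 210 s, if anything falls off the work surface, if the arm or the gripper's body presses on something with over 40 N, if the wrist force passes 120 N, or if a joint passes its speed limit or range.

### The arm

A 7-joint arm with a two-finger parallel gripper is mounted at the origin on the work surface. World frame = base frame: x ahead of the robot, y to its left, z up, the work surface at z = 0. Lengths are in m, angles in rad, forces in N, time in s.
With the tool pointing down it reaches from about 0.425 to 0.8 m from the base axis. Payload 8.3 kg.
Tool frame: the origin (TCP) lies midway between the tips of the shut fingers; the grasp point (between the pads) lies 19 mm behind it; z points along the fingers, y is the direction in which the jaws open and shut (so a half turn about z gives the same grasp; the last joint's range is limited). The gripper opens to 85 mm and grips with 20 to 120 N. Pads are 22 mm wide; open, the fingers measure 114 mm over their backs; the gripper's body (76 mm by 85 mm) begins 54 mm behind the grasp point. The pads swing forward as they close: fully open they stand 13 mm farther back than shut.
Start: joints at [1.077, 0.383, 0.016, 1.37, -0.006, 1.388, -0.046], TCP at [0.261, -0.568, 0.231] pointing down, gripper open.
Joint ranges: [-2.95, 2.95], [-0.25, 2.06], [-1.52, 1.56], [0.18, 2.33], [-1.44, 4.58], [0.02, 2.06], [-3.01, 3.01]. Speed limits (rad/s): [2.39, 2.39, 3.01, 3.01, 3.14, 3.14, 3.14].

### API

Orientations are given as a 3x3 rotation matrix whose columns are the frame's x, y, z axes.
In Python, from rig import get_obs, get_image, sign_off gives the robot as it stands.
- The arm moves only by the shell command python3 -m handwheel 'ROWS' [FORCE]. ROWS is JSON, a list of rows, each an object of numbers: "x", "y", "z": the shift along the tool's x, y, z in cm; "rx", "ry", "rz": the turn, a rotation vector about the tool's x, y, z in degrees; "fingers": the opening in per cent of the stroke, from 0 (shut) to 100 (fully open). A call has 1 to 12 rows; each row is the pose to reach, as a shift and turn from the pose commanded when the call began, along the tool's axes at that moment; what a row does not reach only later rows make up. A row lasts 1/12 s, in which the tool goes at most 41.7 mm and 7.16 degrees, less where a joint would pass 70% of its speed; a pose out of reach is approached as far as the arm can. A call with a gripper value outside its range is refused whole. The fingers move at their own pace and stop on an object; FORCE is the grip in N (left out, the last holds). Time passes only in rows, so rows that repeat a pose let the fingers close. It gives the time, the measured TCP pose, the force and the opening at its end, in the units of the state.
- get_obs(): the state, without advancing time (a new reading comes with each control period).
- get_image(name): name is "scene" or "top"; returns a dict with "pixels" (400x640x3 uint8, red, green, blue), "mtx" (3x3 intrinsics, pixels), "distortion" ([k1, k2, p1, p2, k3] as OpenCV has them; the pictures are not rectified), "R" (3x3) and "t" (3): a world point X has camera coordinates R X + t. Camera axes: x right, y down, z forward; pixel columns grow to the right and rows downward; lengths in m; the calibration is good to about 2 mm. A picture is of the moment at which its call begins. There is no depth.
- sign_off(): hands the job in, once; it reports no verdict.
The state is a dict: "time": time; "joint_pos": joint angles; "qvel": joint speeds; "tau": joint torques, N m; "eef_pos": TCP position; "tool_rot": TCP orientation; "contact_force": force on the tool from outside, world axes, zero at the start; "torque": the same for the moment, N m; "grip_width": opening from 0.0 (shut) to 1.0 (fully open).
Only numpy, scipy, OpenCV 4.12 (cv2) and the standard library are available. Lean on these libraries where they do the work, as an engineer would, in place of code of your own. Each camera call takes 0.05 s, during which the arm holds its last target.

## Working session

There is one attempt and no reset: what is moved stays moved. The work goes in short steps, Python scripts to look and compute and a shell command to move; the robot and the scene stay as the last step left them, time stands still between calls to the robot, and variables do not carry over. Pictures are saved under pics/ and viewed, and the job is handed in when it is done.

```bash
ls; mkdir -p pics
python3 - <<'E'
from rig import get_obs,get_image
import cv2,numpy as np
o=get_obs()
for k in o: print(k,np.round(o[k],3).tolist())
for n in("scene","top"):
    d=get_image(n); cv2.imwrite(f"pics/{n}0.png",d["pixels"][:,:,::-1])
    print(n,np.round(d["mtx"],1).tolist(),d["distortion"],np.round(d["R"],3).tolist(),np.round(d["t"],3).tolist())
E
```

```text
pics
time 0.0
joint_pos [1.077, 0.384, 0.016, 1.371, -0.006, 1.388, -0.047]
qvel [-0.001, 0.001, -0.001, 0.0, -0.001, -0.0, -0.001]
tau [0.0, -62.761, 0.844, -37.182, 0.016, 0.014, 0.0]
eef_pos [0.261, -0.567, 0.23]
tool_rot [[0.909, 0.418, -0.001], [0.418, -0.909, 0.002], [-0.0, -0.002, -1.0]]
contact_force [0.255, 0.615, -0.326]
torque [0.056, -0.014, -0.015]
grip_width 0.999
scene [[430.6, 0.0, 318.1], [0.0, 430.6, 200.9], [0.0, 0.0, 1.0]] [-0.10707598  0.          0.          0.          0.        ] [[-0.196, 0.98, 0.016], [0.687, 0.149, -0.711], [-0.7, -0.129, -0.703]] [0.29, -0.27, 1.724]
top [[396.8, 0.0, 317.4], [0.0, 396.8, 196.8], [0.0, 0.0, 1.0]] [-0.0500723  0.         0.         0.         0.       ] [[0.017, -1.0, 0.003], [-0.989, -0.017, -0.148], [0.148, -0.0, -0.989]] [-0.174, 0.572, 1.121]
```

View pics/scene0.png

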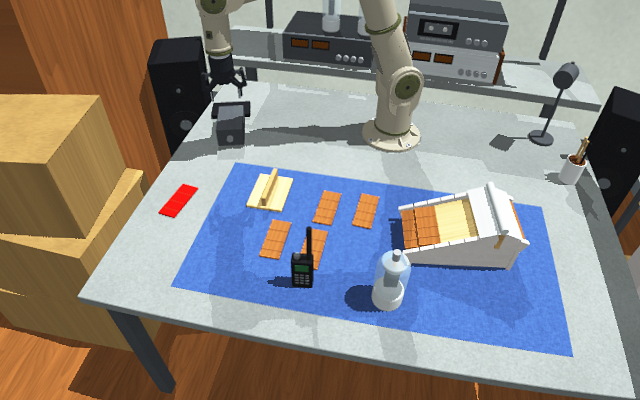

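View pics/top0.png

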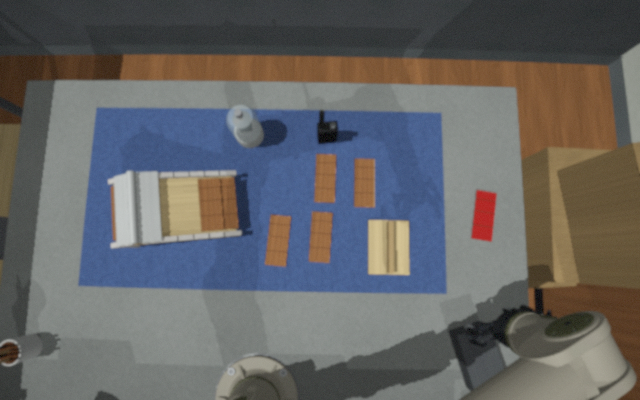

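```bash
cat > h.py <<'E'
from rig import get_obs,get_image
import cv2,numpy as np
def und(d,px): return cv2.undistortPoints(np.array(px,float).reshape(-1,1,2),d["mtx"],np.array(d["distortion"])).reshape(-1,2)
def ray(d,px):
    n=und(d,px); v=np.c_[n,np.ones(len(n))]@d["R"]; return -d["R"].T@d["t"],v
def onz(d,px,z):
    c,v=ray(d,px); z=np.broadcast_to(z,len(v)); return c+v*((z-c[2])/v[:,2])[:,None]
def proj(d,X):
    r,_=cv2.Rodrigues(d["R"]); return cv2.projectPoints(np.array(X,float).reshape(-1,1,3),r,np.array(d["t"],float),d["mtx"],np.array(d["distortion"]))[0].reshape(-1,2)
def crop(d,x0,y0,w,h,s,name):
    im=d["pixels"][y0:y0+h,x0:x0+w,::-1]
    cv2.imwrite(name,cv2.resize(im,None,fx=s,fy=s,interpolation=cv2.INTER_CUBIC))
E
python3 - <<'E'
from h import *
d=get_image("top"); crop(d,100,150,160,110,5,"pics/th1.png"); crop(d,250,110,170,180,3,"pics/ts1.png")
s=get_image("scene"); crop(s,390,175,145,100,5,"pics/sh1.png");crop(s,240,160,150,135,4,"pics/ss1.png")
E
```

```text
(no output)
```

View pics/th1.png

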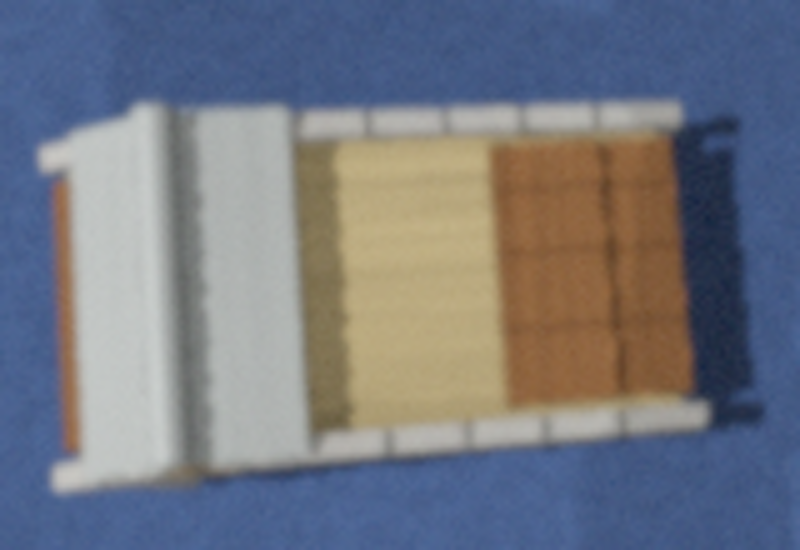

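View pics/sh1.png

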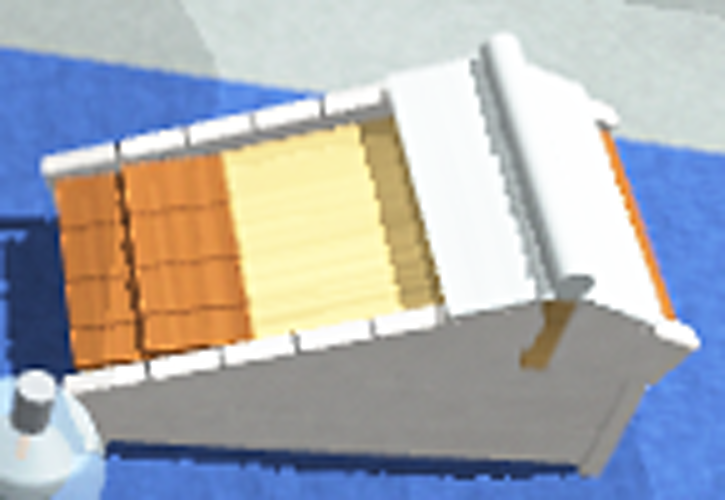

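View pics/ts1.png

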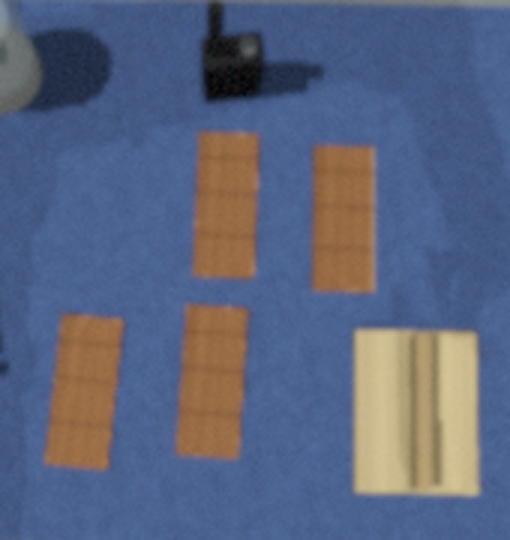

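View pics/ss1.png

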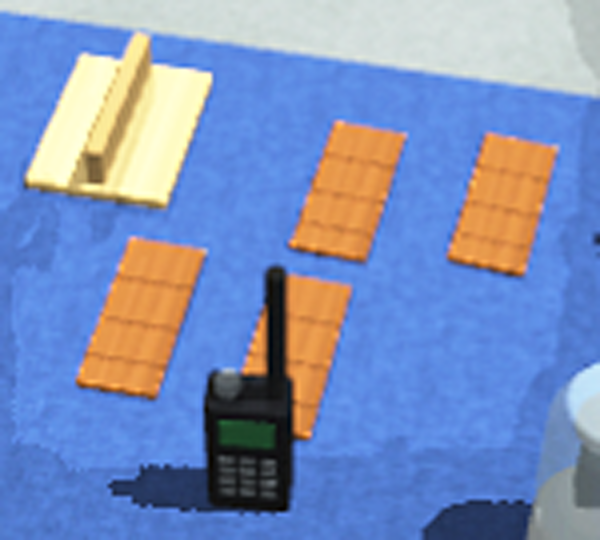

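```bash
cat > meas.py <<'E'
from h import *
def refine(g,p,half,ax):
    # p approx pixel; ax unit vector along barge (image). centroid of darkness along ax, averaged over few cross offsets
    t=np.arange(-half,half+.01,.1); out=[]
    ax=np.array(ax)/np.linalg.norm(ax); n=np.array([-ax[1],ax[0]])
    prof=0
    for o in(-.6,-.3,0,.3,.6):
        q=p+t[:,None]*ax+o*n
        prof=prof+cv2.remap(g,q[:,0].astype(np.float32)[None],q[:,1].astype(np.float32)[None],cv2.INTER_CUBIC)[0]
    base=np.interp(t,[t[0],t[-1]],[prof[:5].max(),prof[-5:].max()])
    w=np.clip(base-prof,0,None)
    return p+ax*(w@t)/w.sum(), w.max()/5
d=get_image("top"); s=get_image("scene")
f=lambda L,x,y:[(np.array(p)+.5)/5-.5+[x,y] for p in L]
TU=f([(598,114),(523,116),(447,117),(370,121)],100,150); TL=f([(622,419),(550,425),(468,432),(388,440)],100,150)
SU=f([(118,150),(188,135),(255,117),(322,103)],390,175); SL=f([(145,374),(222,355),(297,341),(372,324)],390,175)
def refl(im,L):
    g=im["pixels"].mean(2).astype(np.float32); ax=L[0]-L[3]; r=[refine(g,p,3,ax) for p in L]
    return np.array([a for a,b in r]),[round(float(b)) for a,b in r]
def tri(d,p,s,q):
    c1,v1=ray(d,p);c2,v2=ray(s,q);X=[];E=[]
    for a,b in zip(v1,v2):
        M=np.c_[a,-b]; k=np.linalg.lstsq(M,c2-c1,rcond=None)[0]; A=c1+k[0]*a;B=c2+k[1]*b
        X.append((A+B)/2);E.append(np.linalg.norm(A-B)*1e3)
    return np.array(X),np.array(E)
if __name__=="__main__":
  for n,(T,S) in {"farside":(TU,SU),"near":(TL,SL)}.items(): pass
  tu,a=refl(d,TU);tl,b=refl(d,TL);su,c=refl(s,SU);sl,e=refl(s,SL); print(a,b,c,e)
  # top-view upper row = far (+x) = scene lower row
  for p,q in((tu,sl),(tl,su)):
    X,E=tri(d,p,s,q); print(np.round(X*1e3,1).tolist(),np.round(E,1), "step",np.round(np.linalg.norm(np.diff(X,axis=0),axis=1)*1e3,1))
    np.save("/tmp/U.npy" if p is tu else "/tmp/L.npy",X)
    for z0 in [0]:
      hx=np.array([-.1628,-.1238,-.0849,-.046])+.0
E
python3 meas.py
```

```text
[30, 28, 23, 32] [33, 33, 31, 36] [136, 78, 66, 88] [113, 70, 105, 77]
[[637.2, 123.1, 68.9], [631.5, 161.2, 87.7], [626.9, 199.7, 103.8], [620.6, 237.7, 120.3]] [0.8 0.9 0.1 1.2] step [42.8 42.1 41.8]
[[461.0, 98.6, 70.5], [455.8, 137.8, 86.6], [450.5, 175.2, 104.6], [444.6, 214.4, 119.6]] [0.  1.8 0.2 1.1] step [42.6 41.9 42.3]
```

```bash
cat > strips.py <<'E'
from h import *
def strips(d,z=.006,box=(255,140,400,280),v=True):
    hsv=cv2.cvtColor(d["pixels"],cv2.COLOR_RGB2HSV)
    m=cv2.inRange(hsv,(5,90,60),(16,255,255)); k=np.zeros_like(m); x0,y0,x1,y1=box; k[y0:y1,x0:x1]=m[y0:y1,x0:x1]
    k=cv2.morphologyEx(k,cv2.MORPH_CLOSE,np.ones((3,3)))
    cs,_=cv2.findContours(k,cv2.RETR_EXTERNAL,cv2.CHAIN_APPROX_NONE); out=[]
    for c in cs:
        if cv2.contourArea(c)<60: continue
        P=onz(d,c.reshape(-1,2),z)[:,:2]*1e3
        ys,xs=np.nonzero(cv2.drawContours(np.zeros_like(k),[c],-1,1,-1)); Q=onz(d,np.c_[xs,ys],z)[:,:2]*1e3; ce=Q.mean(0)
        r=cv2.minAreaRect(P.astype(np.float32)); b=cv2.boxPoints(r); e=b[1]-b[0]; f=b[2]-b[1]
        l=e if np.linalg.norm(e)>np.linalg.norm(f) else f
        u=np.linalg.svd(Q-ce)[2][0]; a=np.degrees(np.arctan2(u[1],u[0]));a=(a+90)%180-90
        br=(np.degrees(np.arctan2(l[1],l[0]))+90)%180-90
        px=c.reshape(-1,2).mean(0)
        out.append((ce,a)); 
        if v: print("px",px.round(),"ctr",ce.round(1),"rectctr",np.round(r[0],1),"size",np.round(r[1],1),"long axis deg from +x: pca %.1f rect %.1f"%(a,br))
    return out
if __name__=="__main__":
    strips(get_image("top")); 
    print("scene"); strips(get_image("scene"),box=(250,175,385,275))
E
python3 strips.py
python3 - <<'E'
from h import *
d=get_image("top");s=get_image("scene")
O=np.array([.5408,.1685]);X=np.array([-.142,.99]);X/=np.linalg.norm(X);Y=np.array([-X[1],X[0]])
print("yaw",np.degrees(np.arctan2(X[1],X[0])))
c=O+X*.1556
ends=[np.r_[c+Y*a,.171] for a in(-.095,.095)]
for n,i,x0,y0,w,h in(("t",d,100,150,160,110),("s",s,390,175,145,100)):
    im=cv2.resize(i["pixels"][y0:y0+h,x0:x0+w,::-1],None,fx=5,fy=5,interpolation=cv2.INTER_CUBIC)
    p=((proj(i,ends)-[x0,y0]+.5)*5).astype(int); print(proj(i,ends).round(1))
    cv2.line(im,tuple(p[0].tolist()),tuple(p[1].tolist()),(0,0,255),1); cv2.imwrite(f"pics/roll_{n}.png",im)
crop(d,360,210,60,75,8,"pics/stand_t.png");crop(s,240,160,60,60,8,"pics/stand_s.png")
print("valve",onz(s,[(388,303)],0),"radio",onz(s,[(303,284)],0))
E
```

```text
px [278. 240.] ctr [447.1 -48.3] rectctr [448.  -48.3] size [ 59.3 146.1] long axis deg from +x: pca -4.5 rect -4.7
px [320. 237.] ctr [ 459.9 -175.4] rectctr [ 460.4 -175.2] size [ 59.  145.5] long axis deg from +x: pca -3.0 rect -3.1
px [364. 183.] ctr [ 626.6 -305.6] rectctr [ 627.1 -305.4] size [ 55.4 145.5] long axis deg from +x: pca 0.3 rect -0.3
px [325. 178.] ctr [ 638.3 -186.8] rectctr [ 639.  -186.7] size [ 58.3 145. ] long axis deg from +x: pca -1.9 rect -1.4
scene
px [317. 247.] ctr [ 630.8 -172.7] rectctr [ 641.  -163.7] size [154.1  49.8] long axis deg from +x: pca 7.5 rect 12.0
px [275. 239.] ctr [ 634.9 -303.7] rectctr [ 632.2 -303.8] size [ 61.3 150.5] long axis deg from +x: pca -0.4 rect -0.2
px [365. 211.] ctr [455.5 -46.8] rectctr [452.6 -46.9] size [ 60.9 151.6] long axis deg from +x: pca -4.5 rect -4.7
px [327. 208.] ctr [ 468.1 -173.3] rectctr [ 465.3 -173.3] size [ 60.8 150.1] long axis deg from +x: pca -3.5 rect -3.3
yaw 98.16250946580934
[[129.7 172.3]
 [133.8 243.6]]
[[504.7 230.6]
 [489.  183.1]]
valve [[0.7864892  0.05689488 0.        ]] radio [[ 0.77291171 -0.18414497  0.        ]]
```

View pics/roll_t.png

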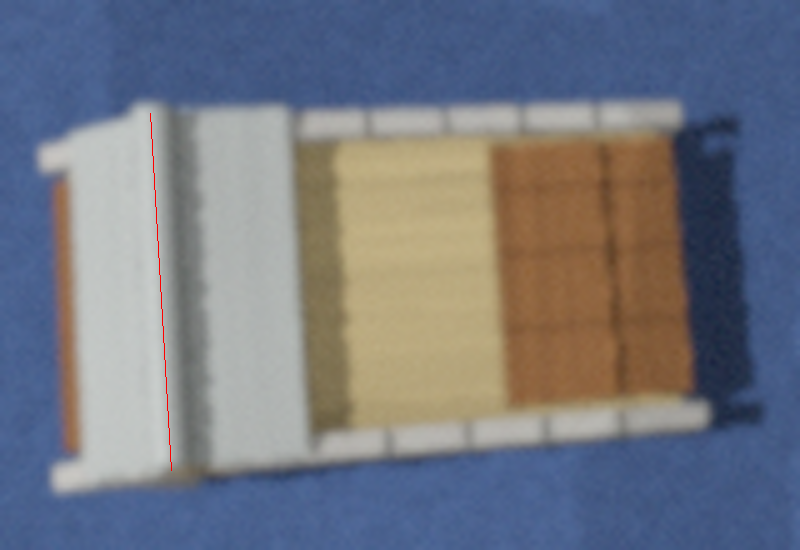

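View pics/roll_s.png

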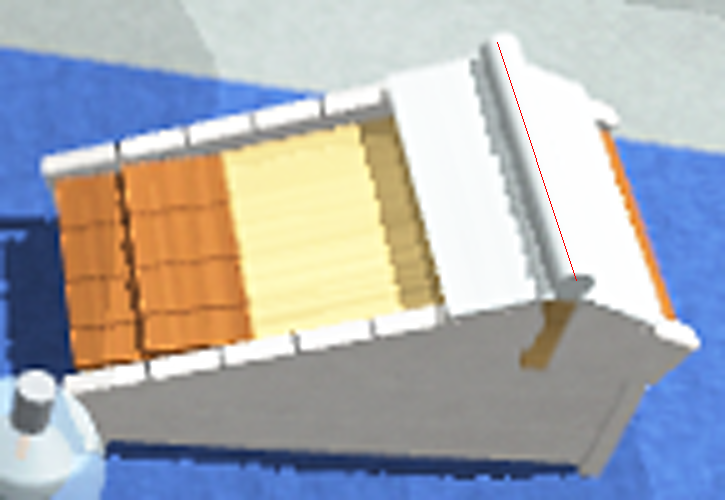

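View pics/stand_t.png

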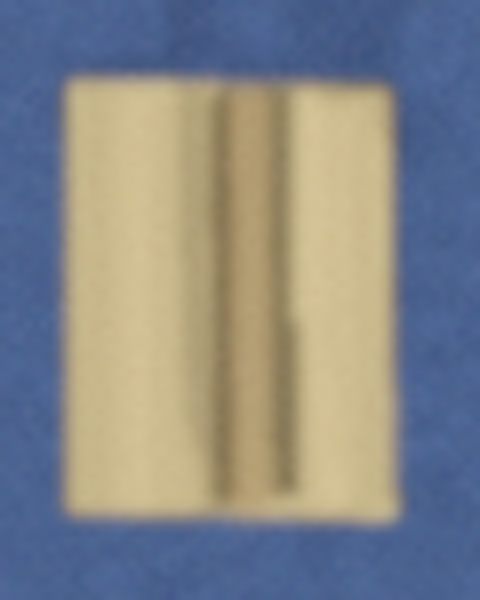

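View pics/stand_s.png

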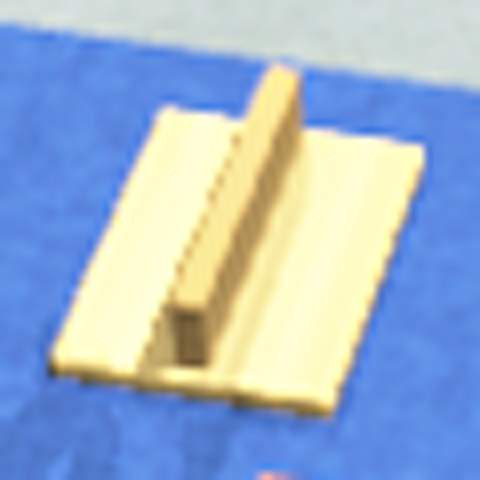

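Run:
```python
from h import *
from meas import tri,d,s
f=lambda L,k,x,y:[(np.array(p)+.5)/k-.5+[x,y] for p in L]
print("centers t", -d["R"].T@d["t"], -s["R"].T@s["t"])
# foot top corners: order near-left(y+),.. top: TL(far,+y) TR(far,-y) BR(near,-y) BL(near,+y)
T=f([(66,75),(395,84),(400,520),(65,515)],8,360,210)
S=f([(333,400),(57,362),(165,108),(425,148)],8,240,160) # far,+y ; far,-y ; near,-y ; near,+y
X,E=tri(d,T,s,S); print("foot",(X*1e3).round(1).tolist(),E.round(1))
# board top end centres: far, near
T=f([(242,498),(253,85)],8,360,210); S=f([(285,68),(190,305)],8,240,160)
X,E=tri(d,T,s,S); print("board near,far",(X*1e3).round(1).tolist(),E.round(1))
T=f([(252,85),(242,498)],8,360,210);print(onz(d,T,.05)*1e3,onz(s,S[::-1],.05)*1e3)
# strips corners: strip A (right in scene, left in top): 
T=f([(62,315),(123,319),(109,468),(47,464)],3,250,110) # far+y, far-y, near-y, near+y
S=f([(525,275),(450,260),(487,133),(557,146)],4,240,160)
X,E=tri(d,T,s,S); print("strip",(X*1e3).round(1).tolist(),E.round(1))
print(onz(d,T,.006).mean(0)*1e3,onz(s,S,.006).mean(0)*1e3)
```

```text
centers t [ 0.40234441 -0.16397833  1.19411293] [ 1.44849903 -0.02167809  1.01553228]
foot [[514.5, -315.5, 12.5], [512.9, -437.0, 7.8], [351.9, -437.6, 9.2], [352.4, -316.2, 8.1]] [1.2 7.4 4.5 0. ]
board near,far [[361.1, -374.5, 50.7], [508.2, -377.0, 48.1]] [1.3 5.1]
[[ 508.49998697 -378.81472573   50.        ]
 [ 361.0103302  -373.96993483   50.        ]] [[ 510.11788325 -373.65672274   50.        ]
 [ 360.33176948 -375.42603601   50.        ]]
strip [[523.7, -21.6, -0.1], [520.6, -82.7, 0.3], [372.3, -72.5, 4.0], [375.1, -11.5, 3.6]] [2.7 3.8 4.6 3.6]
[447.85432251 -49.27922941   6.        ] [451.39116877 -45.15516298   6.        ]
```

```bash
cat > go.py <<'E'
import sys
from h import *
from scipy.spatial.transform import Rotation as Ro
def R_(az,tilt=0):
    """tool y at world azimuth az (deg), pointing down; tilt: y axis raised (+) by tilt deg"""
    a,t=np.radians([az,tilt]); y=np.array([np.cos(a)*np.cos(t),np.sin(a)*np.cos(t),np.sin(t)])
    x=np.cross(y,[0,0,-1]);x/=np.linalg.norm(x); return np.c_[x,y,np.cross(x,y)]
def to(*W):
    o=get_obs();p=np.array(o["eef_pos"]);R=np.array(o["tool_rot"])
    print("t %.1f now"%o["time"],(p*1e3).round(1),"yaz %.1f"%np.degrees(np.arctan2(R[1,1],R[0,1])),"z",R[:,2].round(3),"F",np.round(o["contact_force"],1),"grip %.3f"%o["grip_width"])
    for w in W:
        s=R.T@(np.array(w[:3])/1e3-p)*100; r=np.degrees(Ro.from_matrix(R.T@R_(*w[3:])).as_rotvec())
        print('{"x":%.2f,"y":%.2f,"z":%.2f,"rx":%.1f,"ry":%.1f,"rz":%.1f}'%(*s,*r), "rows>=%.0f"%max(np.linalg.norm(s)/4.17,np.linalg.norm(r)/7.16))
if __name__=="__main__": to(*[[float(v) for v in a.split(",")] for a in sys.argv[1:]])
E
python3 go.py 480,-200,320,-82 519,322.5,260,-81.8
```

```text
t 0.6 now [ 261.  -567.8  231.3] yaz -65.3 z [ 0.  0. -1.] F [0.7 0.1 0.4] grip 1.000
{"x":35.26,"y":-24.28,"z":-8.87,"rx":-0.0,"ry":-0.0,"rz":16.7} rows>=10
{"x":60.62,"y":-70.12,"z":-2.86,"rx":-0.0,"ry":-0.0,"rz":16.5} rows>=22
```

```bash
python3 -m handwheel '[{"x":35.3,"y":-24.3,"z":-8.9,"rz":16.5},{"x":35.3,"y":-24.3,"z":-8.9,"rz":16.5},{"x":35.3,"y":-24.3,"z":-8.9,"rz":16.5},{"x":35.3,"y":-24.3,"z":-8.9,"rz":16.5},{"x":35.3,"y":-24.3,"z":-8.9,"rz":16.5},{"x":35.3,"y":-24.3,"z":-8.9,"rz":16.5},{"x":35.3,"y":-24.3,"z":-8.9,"rz":16.5},{"x":35.3,"y":-24.3,"z":-8.9,"rz":16.5},{"x":35.3,"y":-24.3,"z":-8.9,"rz":16.5},{"x":35.3,"y":-24.3,"z":-8.9,"rz":16.5},{"x":35.3,"y":-24.3,"z":-8.9,"rz":16.5},{"x":35.3,"y":-24.3,"z":-8.9,"rz":16.5}]'; python3 go.py 519,322.5,260,-81.8
```

```text
t 0.6 now [ 261.  -567.8  231.3] yaz -65.3 z [ 0.  0. -1.] F [0.7 0.1 0.4] grip 1.000
{"x":60.62,"y":-70.12,"z":-2.86,"rx":-0.0,"ry":-0.0,"rz":16.5} rows>=22invalid input
```

```bash
python3 -m handwheel '[{"x":3.5,"y":-2.4,"z":-0.9,"rx":0,"ry":0,"rz":1.6,"fingers":100}]'; python3 go.py
```

```text
time: 0.68
eef_pos: [0.2749, -0.5375, 0.2371]
tool_rot: [[0.924, 0.382, -0.006], [0.382, -0.924, 0.001], [-0.005, -0.003, -1.0]]
contact_force: [-0.4, -0.1, 0.3]
grip_width: 0.998
t 0.7 now [ 274.9 -537.5  237.1] yaz -67.5 z [-0.006  0.001 -1.   ] F [-0.4 -0.1  0.3] grip 0.998
```

```bash
python3 go.py 480,-200,320,-82; python3 -m handwheel '[{"x":30.5,"y":-23,"z":-8,"rx":0,"ry":0,"rz":14.5,"fingers":100},{"x":30.5,"y":-23,"z":-8,"rx":0,"ry":0,"rz":14.5,"fingers":100},{"x":30.5,"y":-23,"z":-8,"rx":0,"ry":0,"rz":14.5,"fingers":100},{"x":30.5,"y":-23,"z":-8,"rx":0,"ry":0,"rz":14.5,"fingers":100},{"x":30.5,"y":-23,"z":-8,"rx":0,"ry":0,"rz":14.5,"fingers":100},{"x":30.5,"y":-23,"z":-8,"rx":0,"ry":0,"rz":14.5,"fingers":100},{"x":30.5,"y":-23,"z":-8,"rx":0,"ry":0,"rz":14.5,"fingers":100},{"x":30.5,"y":-23,"z":-8,"rx":0,"ry":0,"rz":14.5,"fingers":100},{"x":30.5,"y":-23,"z":-8,"rx":0,"ry":0,"rz":14.5,"fingers":100},{"x":30.5,"y":-23,"z":-8,"rx":0,"ry":0,"rz":14.5,"fingers":100}]'; python3 go.py 519,322.5,260,-81.8
```

```text
t 0.7 now [ 274.9 -537.5  237.1] yaz -67.5 z [-0.006  0.001 -1.   ] F [-0.4 -0.1  0.3] grip 0.998
{"x":31.81,"y":-23.37,"z":-8.39,"rx":-0.1,"ry":0.3,"rz":14.5} rows>=10
time: 1.52
eef_pos: [0.4752, -0.1955, 0.3216]
tool_rot: [[0.988, 0.157, 0.003], [0.157, -0.988, 0.001], [0.003, -0.001, -1.0]]
contact_force: [-0.2, 0.6, -0.2]
grip_width: 1.001
t 1.5 now [ 475.2 -195.5  321.6] yaz -81.0 z [ 0.003  0.001 -1.   ] F [-0.2  0.6 -0.2] grip 1.001
{"x":12.42,"y":-50.47,"z":6.24,"rx":-0.0,"ry":-0.2,"rz":0.8} rows>=13
```

```bash
python3 -m handwheel '[{"x":12.4,"y":-50.5,"z":6.2,"rx":0,"ry":0,"rz":0.8,"fingers":100},{"x":12.4,"y":-50.5,"z":6.2,"rx":0,"ry":0,"rz":0.8,"fingers":100},{"x":12.4,"y":-50.5,"z":6.2,"rx":0,"ry":0,"rz":0.8,"fingers":100},{"x":12.4,"y":-50.5,"z":6.2,"rx":0,"ry":0,"rz":0.8,"fingers":100},{"x":12.4,"y":-50.5,"z":6.2,"rx":0,"ry":0,"rz":0.8,"fingers":100},{"x":12.4,"y":-50.5,"z":6.2,"rx":0,"ry":0,"rz":0.8,"fingers":100},{"x":12.4,"y":-50.5,"z":6.2,"rx":0,"ry":0,"rz":0.8,"fingers":60},{"x":12.4,"y":-50.5,"z":6.2,"rx":0,"ry":0,"rz":0.8,"fingers":60},{"x":12.4,"y":-50.5,"z":6.2,"rx":0,"ry":0,"rz":0.8,"fingers":60},{"x":12.4,"y":-50.5,"z":6.2,"rx":0,"ry":0,"rz":0.8,"fingers":60},{"x":12.4,"y":-50.5,"z":6.2,"rx":0,"ry":0,"rz":0.8,"fingers":60},{"x":12.4,"y":-50.5,"z":6.2,"rx":0,"ry":0,"rz":0.8,"fingers":60}]'; python3 -m handwheel '[{"x":0,"y":0,"z":0,"rx":0,"ry":0,"rz":0,"fingers":60},{"x":0,"y":0,"z":0,"rx":0,"ry":0,"rz":0,"fingers":60},{"x":0,"y":0,"z":0,"rx":0,"ry":0,"rz":0,"fingers":60}]'; python3 go.py 519,322.5,163,-81.8
python3 - <<'E'
from h import *
d=get_image("top");crop(d,90,140,120,110,5,"pics/a_t.png")
s=get_image("scene");crop(s,420,120,140,120,5,"pics/a_s.png")
E
```

```text
time: 2.52
eef_pos: [0.5175, 0.2945, 0.2608]
tool_rot: [[0.991, 0.135, 0.001], [0.135, -0.991, 0.0], [0.001, -0.0, -1.0]]
contact_force: [1.8, -0.4, 0.1]
grip_width: 0.598
time: 2.77
eef_pos: [0.5175, 0.2925, 0.2606]
tool_rot: [[0.991, 0.136, -0.0], [0.136, -0.991, -0.0], [-0.0, 0.0, -1.0]]
contact_force: [0.1, -1.4, 0.2]
grip_width: 0.604
t 2.8 now [517.5 292.5 260.6] yaz -82.2 z [-0. -0. -1.] F [ 0.1 -1.4  0.2] grip 0.604
{"x":0.56,"y":-2.96,"z":9.75,"rx":0.0,"ry":0.0,"rz":-0.4} rows>=2
```

View pics/a_s.png

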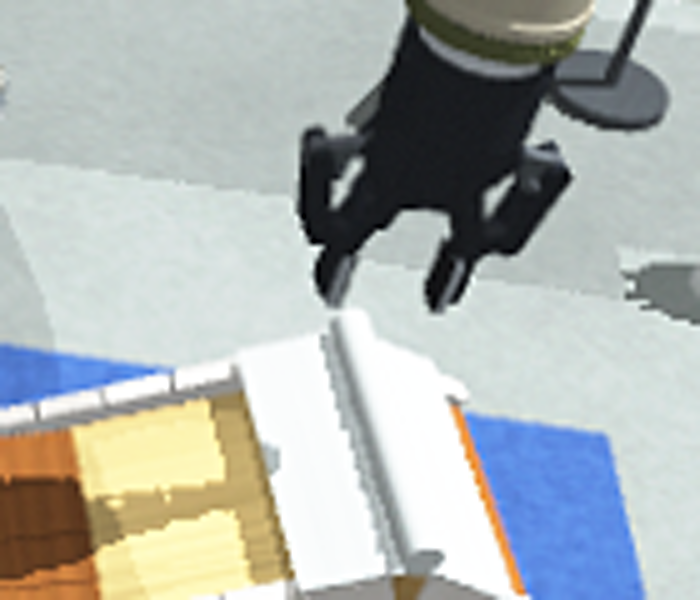

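View pics/a_t.png

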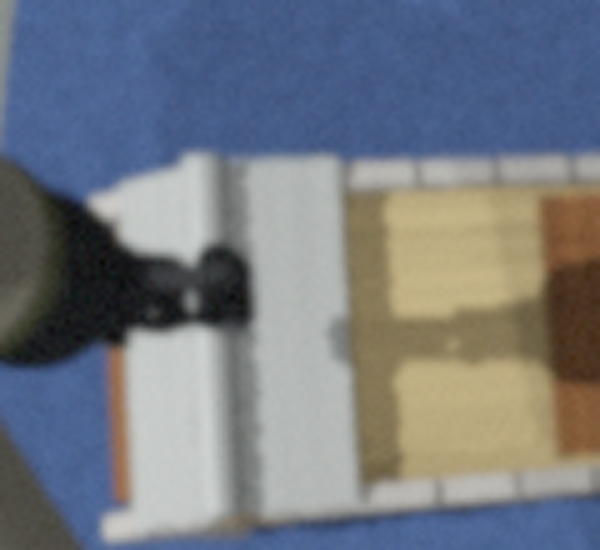

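```bash
python3 -m handwheel '[{"x":0.5,"y":-3,"z":2,"rx":0,"ry":0,"rz":-0.4,"fingers":60},{"x":0.5,"y":-3,"z":4,"rx":0,"ry":0,"rz":-0.4,"fingers":60},{"x":0.5,"y":-3,"z":6,"rx":0,"ry":0,"rz":-0.4,"fingers":60},{"x":0.5,"y":-3,"z":8,"rx":0,"ry":0,"rz":-0.4,"fingers":60},{"x":0.5,"y":-3,"z":9,"rx":0,"ry":0,"rz":-0.4,"fingers":60},{"x":0.5,"y":-3,"z":9.6,"rx":0,"ry":0,"rz":-0.4,"fingers":60},{"x":0.5,"y":-3,"z":9.6,"rx":0,"ry":0,"rz":-0.4,"fingers":60},{"x":0.5,"y":-3,"z":9.6,"rx":0,"ry":0,"rz":-0.4,"fingers":60}]'; python3 go.py
python3 - <<'E'
from h import *
d=get_image("top");crop(d,90,140,120,110,5,"pics/b_t.png")
s=get_image("scene");crop(s,420,140,140,120,5,"pics/b_s.png")
E
```

```text
time: 3.53
eef_pos: [0.519, 0.3227, 0.1658]
tool_rot: [[0.99, 0.141, 0.001], [0.141, -0.99, 0.001], [0.001, -0.0, -1.0]]
contact_force: [0.2, -0.6, 1.4]
grip_width: 0.605
t 3.5 now [519.  322.7 165.8] yaz -81.9 z [ 0.001  0.001 -1.   ] F [ 0.2 -0.6  1.4] grip 0.605
```

View pics/b_s.png

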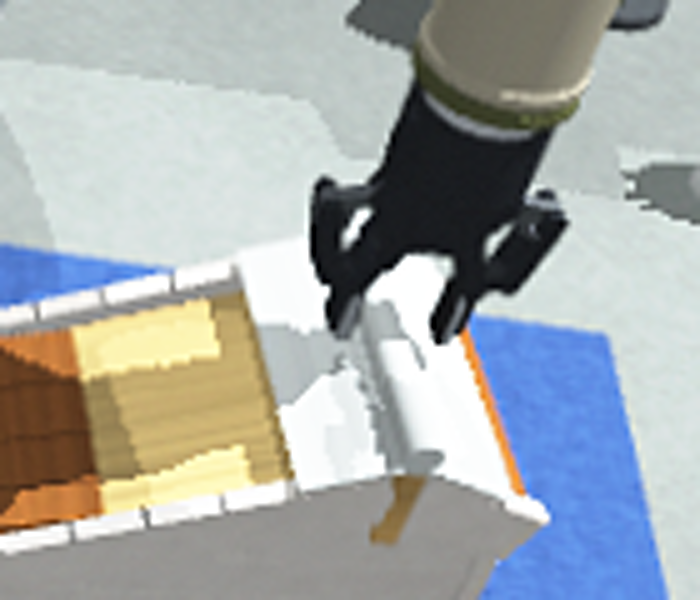

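```bash
python3 -m handwheel '[{"x":0,"y":0,"z":0.15,"rx":0,"ry":0,"rz":0,"fingers":35},{"x":0,"y":0,"z":0.15,"rx":0,"ry":0,"rz":0,"fingers":35},{"x":0,"y":0,"z":0.15,"rx":0,"ry":0,"rz":0,"fingers":30},{"x":0,"y":0,"z":0.15,"rx":0,"ry":0,"rz":0,"fingers":15},{"x":0,"y":0,"z":0.15,"rx":0,"ry":0,"rz":0,"fingers":10},{"x":0,"y":0,"z":0.15,"rx":0,"ry":0,"rz":0,"fingers":10},{"x":0,"y":0,"z":0.15,"rx":0,"ry":0,"rz":0,"fingers":10}]' 60; python3 go.py
```

```text
time: 4.22
eef_pos: [0.5186, 0.3231, 0.164]
tool_rot: [[0.99, 0.142, 0.001], [0.142, -0.99, 0.0], [0.001, -0.0, -1.0]]
contact_force: [-0.8, -2.6, 5.9]
grip_width: 0.229
t 4.2 now [518.6 323.1 164. ] yaz -81.8 z [ 0.001  0.    -1.   ] F [-0.8 -2.6  5.9] grip 0.229
```

```bash
python3 -m handwheel '[{"x":0,"y":0,"z":-0.5,"rx":0,"ry":0,"rz":0,"fingers":10},{"x":0,"y":0,"z":-1.5,"rx":0,"ry":0,"rz":0,"fingers":10},{"x":0,"y":0,"z":-3,"rx":0,"ry":0,"rz":0,"fingers":10},{"x":0,"y":0,"z":-5,"rx":0,"ry":0,"rz":0,"fingers":10},{"x":0,"y":0,"z":-7,"rx":0,"ry":0,"rz":0,"fingers":10},{"x":0,"y":0,"z":-9,"rx":0,"ry":0,"rz":0,"fingers":10},{"x":0,"y":0,"z":-10,"rx":0,"ry":0,"rz":0,"fingers":10},{"x":0,"y":0,"z":-10,"rx":0,"ry":0,"rz":0,"fingers":10}]'; python3 go.py 435,-376,200,-90
python3 - <<'E'
from h import *
s=get_image("scene");crop(s,420,100,140,120,5,"pics/c_s.png")
E
```

```text
time: 4.88
eef_pos: [0.519, 0.3241, 0.2663]
tool_rot: [[0.99, 0.143, 0.004], [0.143, -0.99, 0.003], [0.004, -0.002, -1.0]]
contact_force: [-1.1, -0.2, -2.3]
grip_width: 0.229
t 4.9 now [519.  324.1 266.3] yaz -81.8 z [ 0.004  0.003 -1.   ] F [-1.1 -0.2 -2.3] grip 0.229
{"x":-18.33,"y":68.11,"z":6.41,"rx":-0.1,"ry":-0.2,"rz":8.2} rows>=17
```

View pics/c_s.png

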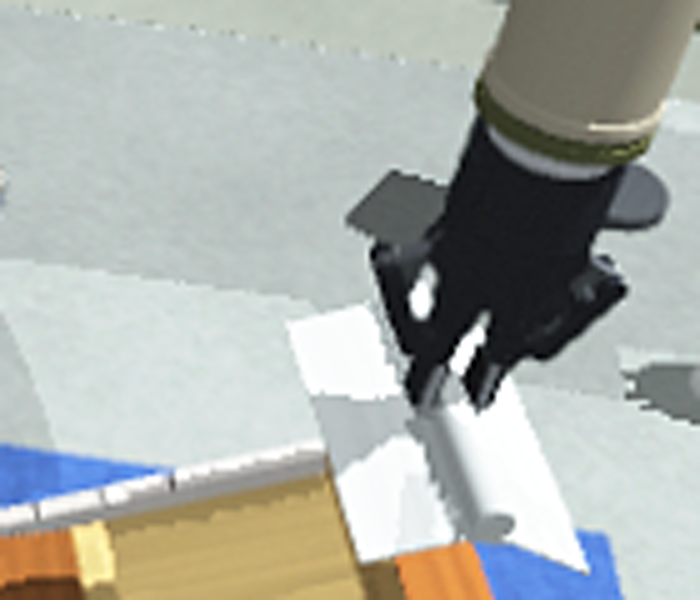

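Cap lifted level. Transit to the stand.

```bash
python3 -m handwheel '[{"x":-0.9,"y":3,"z":0,"rx":0,"ry":0,"rz":0,"fingers":10},{"x":-1.8,"y":6.5,"z":0,"rx":0,"ry":0,"rz":1,"fingers":10},{"x":-2.7,"y":10,"z":0,"rx":0,"ry":0,"rz":1,"fingers":10},{"x":-3.6,"y":13.5,"z":0,"rx":0,"ry":0,"rz":2,"fingers":10},{"x":-4.5,"y":17,"z":0,"rx":0,"ry":0,"rz":2,"fingers":10},{"x":-5.4,"y":20.5,"z":0,"rx":0,"ry":0,"rz":3,"fingers":10},{"x":-6.3,"y":24,"z":0,"rx":0,"ry":0,"rz":3,"fingers":10},{"x":-7.2,"y":27.5,"z":0,"rx":0,"ry":0,"rz":4,"fingers":10},{"x":-8.1,"y":31,"z":0,"rx":0,"ry":0,"rz":4,"fingers":10},{"x":-9,"y":34.5,"z":0,"rx":0,"ry":0,"rz":5,"fingers":10},{"x":-9.9,"y":38,"z":0,"rx":0,"ry":0,"rz":5,"fingers":10},{"x":-10.8,"y":41,"z":0,"rx":0,"ry":0,"rz":5,"fingers":10}]'; python3 go.py 435,-376,130,-90
```

```text
time: 5.93
eef_pos: [0.4684, -0.1007, 0.2616]
tool_rot: [[0.999, 0.054, -0.002], [0.054, -0.999, 0.0], [-0.002, -0.0, -1.0]]
contact_force: [0.9, -0.1, -1.7]
grip_width: 0.231
t 5.9 now [ 468.4 -100.7  261.6] yaz -86.9 z [-0.002  0.    -1.   ] F [ 0.9 -0.1 -1.7] grip 0.231
{"x":-4.78,"y":27.31,"z":13.17,"rx":-0.0,"ry":0.1,"rz":3.1} rows>=7
```

```bash
python3 -m handwheel '[{"x":-0.5,"y":3,"z":0,"rx":0,"ry":0,"rz":0,"fingers":10},{"x":-1,"y":6.5,"z":0,"rx":0,"ry":0,"rz":1,"fingers":10},{"x":-1.6,"y":10,"z":0,"rx":0,"ry":0,"rz":1,"fingers":10},{"x":-2.2,"y":13.5,"z":1,"rx":0,"ry":0,"rz":2,"fingers":10},{"x":-2.8,"y":17,"z":3,"rx":0,"ry":0,"rz":2,"fingers":10},{"x":-3.5,"y":20.5,"z":5,"rx":0,"ry":0,"rz":3,"fingers":10},{"x":-4.2,"y":24,"z":8,"rx":0,"ry":0,"rz":3,"fingers":10},{"x":-4.7,"y":26.5,"z":11,"rx":0,"ry":0,"rz":3.1,"fingers":10},{"x":-4.8,"y":27.3,"z":14,"rx":0,"ry":0,"rz":3.1,"fingers":10},{"x":-4.8,"y":27.3,"z":16.5,"rx":0,"ry":0,"rz":3.1,"fingers":10},{"x":-4.8,"y":27.3,"z":16.5,"rx":0,"ry":0,"rz":3.1,"fingers":10},{"x":-4.8,"y":27.3,"z":16.5,"rx":0,"ry":0,"rz":3.1,"fingers":10}]'; python3 go.py 435,-376,55,-90;  python3 - <<'E'
from h import *
d=get_image("top");crop(d,340,190,100,110,5,"pics/d_t.png")
s=get_image("scene");crop(s,230,140,90,90,6,"pics/d_s.png")
E
```

```text
time: 6.93
eef_pos: [0.4356, -0.3718, 0.096]
tool_rot: [[1.0, 0.002, -0.004], [0.002, -1.0, 0.004], [-0.004, -0.004, -1.0]]
contact_force: [0.1, -0.2, -0.2]
grip_width: 0.232
t 6.9 now [ 435.6 -371.8   96. ] yaz -89.9 z [-0.004  0.004 -1.   ] F [ 0.1 -0.2 -0.2] grip 0.232
{"x":-0.04,"y":0.44,"z":4.10,"rx":-0.2,"ry":0.2,"rz":0.1} rows>=1
```

View pics/d_s.png

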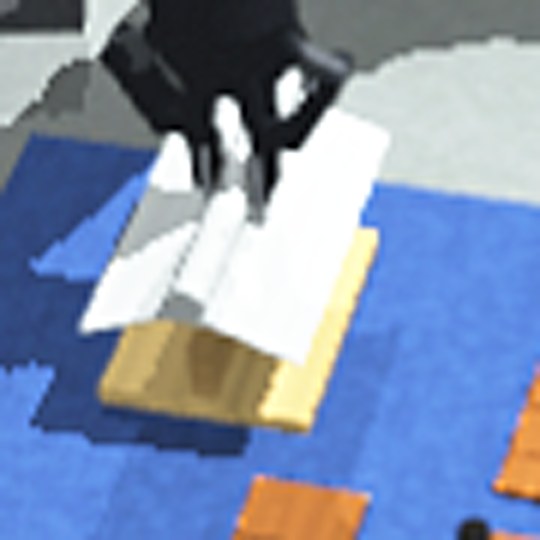

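View pics/d_t.png

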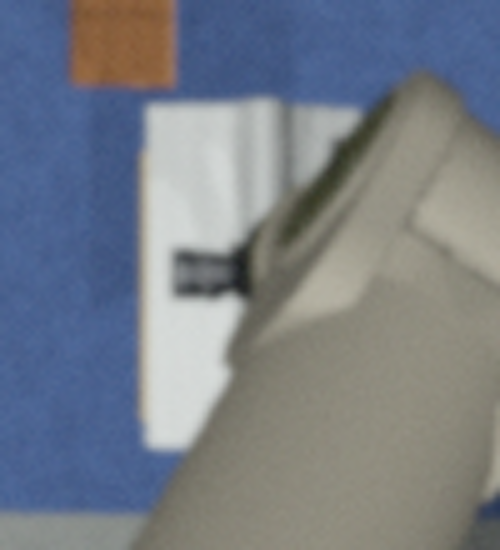

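Run:
```python
from h import *
s=get_image("scene");d=get_image("top")
a=proj(s,[(.5306,-.3718,.103),(.51,-.3759,.05),(.51,-.3829,.05),(.51,-.3689,.05)]);print(((a-[230,140]+.5)*6).round())
a=proj(d,[(.5306,-.3718,.103),(.5306,-.3718,.114)]);print(((a-[340,190]+.5)*5).round())
```

```text
[[187. 303.]
 [199. 348.]
 [186. 346.]
 [211. 350.]]
[[263. 105.]
 [266. 103.]]
```

```bash
python3 -m handwheel '[{"x":-0.05,"y":0.25,"z":1,"rx":0,"ry":0,"rz":0,"fingers":10},{"x":-0.05,"y":0.25,"z":2,"rx":0,"ry":0,"rz":0,"fingers":10},{"x":-0.05,"y":0.25,"z":2.6,"rx":0,"ry":0,"rz":0,"fingers":10},{"x":-0.05,"y":0.25,"z":2.9,"rx":0,"ry":0,"rz":0,"fingers":10},{"x":-0.05,"y":0.25,"z":3.1,"rx":0,"ry":0,"rz":0,"fingers":10},{"x":-0.05,"y":0.25,"z":3.2,"rx":0,"ry":0,"rz":0,"fingers":10},{"x":-0.05,"y":0.25,"z":3.3,"rx":0,"ry":0,"rz":0,"fingers":10},{"x":-0.05,"y":0.25,"z":3.3,"rx":0,"ry":0,"rz":0,"fingers":10}]'; python3 go.py 435,-374.3,55,-90;  python3 - <<'E'
from h import *
s=get_image("scene");crop(s,240,160,60,60,10,"pics/e_s.png")
E
```

```text
time: 7.8
eef_pos: [0.4367, -0.3759, 0.0653]
tool_rot: [[1.0, 0.002, 0.0], [0.002, -1.0, -0.0], [0.0, 0.0, -1.0]]
contact_force: [0.5, 0.4, -2.6]
grip_width: 0.229
t 7.8 now [ 436.7 -375.9   65.3] yaz -89.9 z [ 0. -0. -1.] F [ 0.5  0.4 -2.6] grip 0.229
{"x":-0.17,"y":-0.16,"z":1.03,"rx":0.0,"ry":-0.0,"rz":0.1} rows>=0
```

View pics/e_s.png

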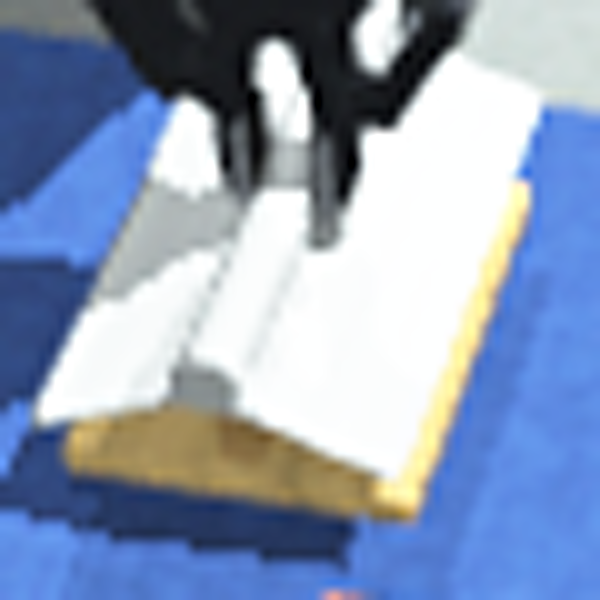

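```bash
python3 -m handwheel '[{"x":-0.1,"y":-0.1,"z":0.2,"rx":0,"ry":0,"rz":0,"fingers":10},{"x":-0.1,"y":-0.1,"z":0.4,"rx":0,"ry":0,"rz":0,"fingers":10},{"x":-0.1,"y":-0.1,"z":0.6,"rx":0,"ry":0,"rz":0,"fingers":10},{"x":-0.1,"y":-0.1,"z":0.7,"rx":0,"ry":0,"rz":0,"fingers":10},{"x":-0.1,"y":-0.1,"z":0.8,"rx":0,"ry":0,"rz":0,"fingers":10},{"x":-0.1,"y":-0.1,"z":0.9,"rx":0,"ry":0,"rz":0,"fingers":10},{"x":-0.1,"y":-0.1,"z":1,"rx":0,"ry":0,"rz":0,"fingers":10},{"x":-0.1,"y":-0.1,"z":1,"rx":0,"ry":0,"rz":0,"fingers":10}]'; python3 go.py 435,-374.3,55,-90
```

```text
time: 8.52
eef_pos: [0.4356, -0.3748, 0.0552]
tool_rot: [[1.0, 0.001, 0.0], [0.001, -1.0, 0.0], [0.0, -0.0, -1.0]]
contact_force: [-0.4, 0.3, -3.3]
grip_width: 0.23
t 8.5 now [ 435.6 -374.8   55.2] yaz -89.9 z [ 0.  0. -1.] F [-0.4  0.3 -3.3] grip 0.230
{"x":-0.06,"y":-0.05,"z":0.02,"rx":-0.0,"ry":-0.0,"rz":0.1} rows>=0
```

```bash
python3 -m handwheel '[{"x":0,"y":0,"z":0.1,"rx":0,"ry":0,"rz":0,"fingers":10},{"x":0,"y":0,"z":0.15,"rx":0,"ry":0,"rz":0,"fingers":10},{"x":0,"y":0,"z":0.2,"rx":0,"ry":0,"rz":0,"fingers":10}]'; python3 -m handwheel '[{"x":0,"y":0,"z":0.05,"rx":0,"ry":0,"rz":0,"fingers":10},{"x":0,"y":0,"z":0.1,"rx":0,"ry":0,"rz":0,"fingers":10},{"x":0,"y":0,"z":0.1,"rx":0,"ry":0,"rz":0,"fingers":10}]'
```

```text
time: 8.77
eef_pos: [0.4356, -0.3749, 0.0551]
tool_rot: [[1.0, 0.001, 0.0], [0.001, -1.0, -0.0], [0.0, 0.0, -1.0]]
contact_force: [-8.5, 5.5, 19.5]
grip_width: 0.231
time: 9.02
eef_pos: [0.4357, -0.3749, 0.055]
tool_rot: [[1.0, 0.001, 0.001], [0.001, -1.0, -0.001], [0.001, 0.001, -1.0]]
contact_force: [-9.6, 7.6, 23.3]
grip_width: 0.227
```

```bash
python3 -m handwheel '[{"x":0,"y":0,"z":-0.25,"rx":0,"ry":0,"rz":0,"fingers":10},{"x":0,"y":0,"z":-0.25,"rx":0,"ry":0,"rz":0,"fingers":30},{"x":0,"y":0,"z":-0.25,"rx":0,"ry":0,"rz":0,"fingers":50},{"x":0,"y":0,"z":-0.25,"rx":0,"ry":0,"rz":0,"fingers":60},{"x":0,"y":0,"z":-1,"rx":0,"ry":0,"rz":0,"fingers":60},{"x":0,"y":0,"z":-3,"rx":0,"ry":0,"rz":0,"fingers":70},{"x":0,"y":0,"z":-7,"rx":0,"ry":0,"rz":0,"fingers":90},{"x":0,"y":0,"z":-11,"rx":0,"ry":0,"rz":0,"fingers":90},{"x":0,"y":0,"z":-15,"rx":0,"ry":0,"rz":0,"fingers":90},{"x":0,"y":0,"z":-15,"rx":0,"ry":0,"rz":0,"fingers":90}]'; python3 go.py 460,-175,150,-93 ;  python3 - <<'E'
from h import *
d=get_image("top");crop(d,340,190,100,110,5,"pics/f_t.png")
s=get_image("scene");crop(s,240,150,80,80,8,"pics/f_s.png")
E
python3 strips.py
```

```text
time: 9.85
eef_pos: [0.4388, -0.3773, 0.212]
tool_rot: [[1.0, 0.001, 0.011], [0.001, -1.0, -0.009], [0.011, 0.009, -1.0]]
contact_force: [0.9, -0.4, 1.1]
grip_width: 0.894
t 9.8 now [ 438.8 -377.3  212. ] yaz -89.9 z [ 0.011 -0.009 -1.   ] F [ 0.9 -0.4  1.1] grip 0.894
{"x":2.08,"y":-20.28,"z":6.05,"rx":0.5,"ry":-0.6,"rz":3.1} rows>=5
px [278. 240.] ctr [447.3 -48.3] rectctr [448.2 -48.4] size [ 59.1 146.2] long axis deg from +x: pca -4.5 rect -4.7
px [320. 237.] ctr [ 459.9 -175.4] rectctr [ 460.4 -175.2] size [ 59.  145.5] long axis deg from +x: pca -3.0 rect -3.1
px [364. 183.] ctr [ 626.4 -305.6] rectctr [ 627.  -305.4] size [ 55.4 145.7] long axis deg from +x: pca 0.5 rect -0.3
px [325. 178.] ctr [ 638.2 -186.8] rectctr [ 639.1 -186.6] size [ 58.5 144.7] long axis deg from +x: pca -1.8 rect -1.2
scene
px [317. 247.] ctr [ 630.8 -172.7] rectctr [ 641.  -163.7] size [154.1  49.8] long axis deg from +x: pca 7.5 rect 12.0
px [275. 239.] ctr [ 634.9 -303.7] rectctr [ 632.2 -303.8] size [ 61.3 150.5] long axis deg from +x: pca -0.4 rect -0.2
px [365. 211.] ctr [455.7 -46.8] rectctr [453.1 -47. ] size [ 60.7 150.8] long axis deg from +x: pca -4.4 rect -4.5
px [327. 208.] ctr [ 468.2 -173.3] rectctr [ 465.3 -173.3] size [ 60.8 150.1] long axis deg from +x: pca -3.6 rect -3.3
```

View pics/f_s.png

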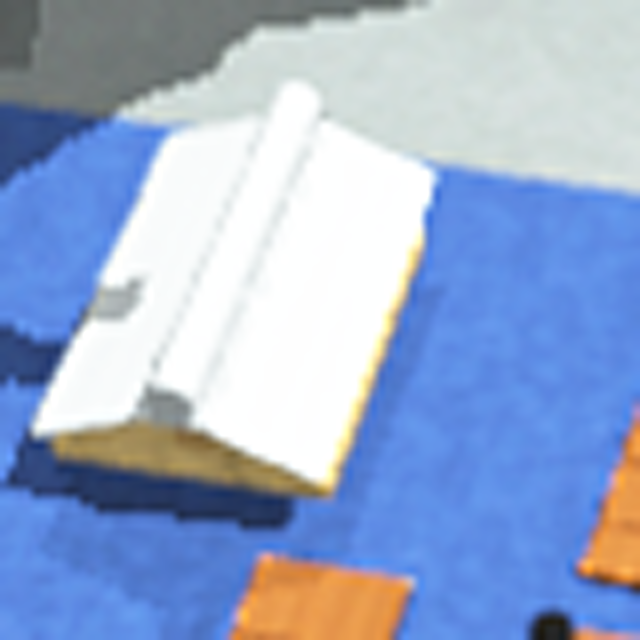

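```bash
python3 go.py 450,-47.8,60,-94.6; python3 -m handwheel '[{"x":0.2,"y":-4,"z":-1,"rx":0.2,"ry":-0.3,"rz":0.8,"fingers":88},{"x":0.4,"y":-8,"z":-1,"rx":0.2,"ry":-0.3,"rz":1.5,"fingers":88},{"x":0.6,"y":-12,"z":-1,"rx":0.4,"ry":-0.5,"rz":2.3,"fingers":88},{"x":0.8,"y":-16,"z":0,"rx":0.5,"ry":-0.6,"rz":3,"fingers":88},{"x":0.9,"y":-20,"z":1,"rx":0.5,"ry":-0.6,"rz":3.5,"fingers":88},{"x":1,"y":-24,"z":3,"rx":0.5,"ry":-0.6,"rz":4,"fingers":88},{"x":1,"y":-28,"z":5,"rx":0.5,"ry":-0.6,"rz":4.5,"fingers":88},{"x":1,"y":-31,"z":8,"rx":0.5,"ry":-0.6,"rz":4.7,"fingers":88},{"x":1,"y":-33.1,"z":12,"rx":0.5,"ry":-0.6,"rz":4.7,"fingers":88},{"x":1,"y":-33.1,"z":15.2,"rx":0.5,"ry":-0.6,"rz":4.7,"fingers":88},{"x":1,"y":-33.1,"z":15.2,"rx":0.5,"ry":-0.6,"rz":4.7,"fingers":88},{"x":1,"y":-33.1,"z":15.2,"rx":0.5,"ry":-0.6,"rz":4.7,"fingers":88}]';python3 go.py 450,-47.8,5,-94.6
```

```text
t 10.1 now [ 435.1 -374.5  201.5] yaz -89.9 z [-0.001  0.001 -1.   ] F [-0.4 -0.7 -0.6] grip 0.904
{"x":1.55,"y":-32.66,"z":14.18,"rx":-0.0,"ry":0.1,"rz":4.7} rows>=9
time: 11.05
eef_pos: [0.4422, -0.0433, 0.048]
tool_rot: [[0.997, -0.079, -0.017], [-0.079, -0.997, 0.01], [-0.018, -0.009, -1.0]]
contact_force: [0.2, -0.2, 1.1]
grip_width: 0.882
t 11.1 now [442.2 -43.3  48. ] yaz -94.5 z [-0.017  0.01  -1.   ] F [ 0.2 -0.2  1.1] grip 0.882
{"x":0.89,"y":0.42,"z":4.28,"rx":-0.5,"ry":1.0,"rz":0.1} rows>=1
```

```bash
python3 -m handwheel '[{"x":0.8,"y":0.4,"z":1,"rx":-0.5,"ry":0.6,"rz":0,"fingers":88},{"x":0.8,"y":0.4,"z":2,"rx":-0.5,"ry":0.6,"rz":0,"fingers":88},{"x":0.8,"y":0.4,"z":2.8,"rx":-0.5,"ry":0.6,"rz":0,"fingers":88},{"x":0.8,"y":0.4,"z":2.8,"rx":-0.5,"ry":0.6,"rz":0,"fingers":88},{"x":0.8,"y":0.4,"z":2.8,"rx":-0.5,"ry":0.6,"rz":0,"fingers":88}]';python3 go.py 450,-47.8,5,-94.6
python3 - <<'E'
from h import *
d=get_image("top");crop(d,230,190,100,110,5,"pics/g_t.png")
s=get_image("scene");crop(s,320,150,80,80,8,"pics/g_s.png")
E
```

```text
time: 11.47
eef_pos: [0.4522, -0.0485, 0.0224]
tool_rot: [[0.997, -0.081, -0.001], [-0.081, -0.997, -0.0], [-0.001, 0.0, -1.0]]
contact_force: [0.0, 0.5, 0.1]
grip_width: 0.881
t 11.5 now [452.2 -48.5  22.4] yaz -94.7 z [-0.001 -0.    -1.   ] F [0.  0.5 0.1] grip 0.881
{"x":-0.22,"y":-0.05,"z":1.74,"rx":0.0,"ry":0.1,"rz":-0.1} rows>=0
```

View pics/g_s.png

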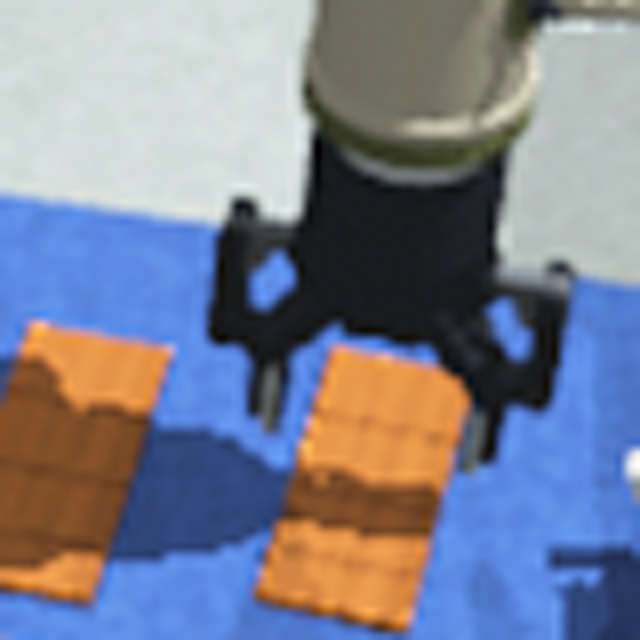

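View pics/g_t.png

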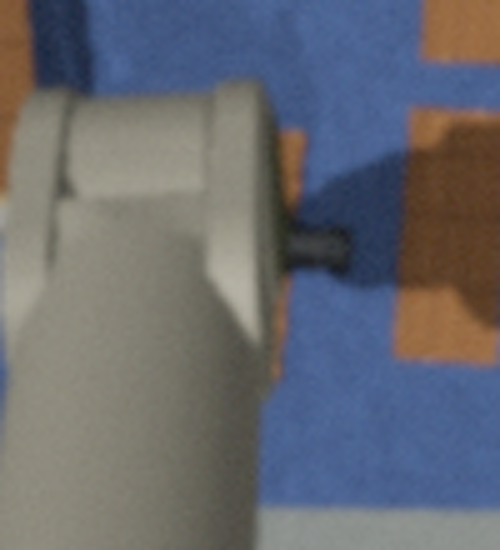

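```bash
python3 -m handwheel '[{"x":-0.2,"y":0,"z":1,"rx":0,"ry":0,"rz":0,"fingers":85},{"x":-0.2,"y":0,"z":1.6,"rx":0,"ry":0,"rz":0,"fingers":85},{"x":-0.2,"y":0,"z":2.0,"rx":0,"ry":0,"rz":0,"fingers":85},{"x":-0.2,"y":0,"z":2.3,"rx":0,"ry":0,"rz":0,"fingers":85},{"x":-0.2,"y":0,"z":2.5,"rx":0,"ry":0,"rz":0,"fingers":85},{"x":-0.2,"y":0,"z":2.5,"rx":0,"ry":0,"rz":0,"fingers":85},{"x":-0.2,"y":0,"z":2.5,"rx":0,"ry":0,"rz":0,"fingers":85}]';python3 go.py 450,-47.8,-5,-94.6
```

```text
time: 12.15
eef_pos: [0.4504, -0.0479, -0.0029]
tool_rot: [[0.997, -0.08, -0.001], [-0.08, -0.997, -0.0], [-0.001, 0.0, -1.0]]
contact_force: [0.8, 0.9, -0.4]
grip_width: 0.85
t 12.2 now [450.4 -47.9  -2.9] yaz -94.6 z [-0.001 -0.    -1.   ] F [ 0.8  0.9 -0.4] grip 0.850
{"x":-0.04,"y":-0.01,"z":0.21,"rx":0.0,"ry":0.0,"rz":-0.0} rows>=0
```

```bash
python3 -m handwheel '[{"x":0,"y":0,"z":0.1,"rx":0,"ry":0,"rz":0,"fingers":85},{"x":0,"y":0,"z":0.2,"rx":0,"ry":0,"rz":0,"fingers":85},{"x":0,"y":0,"z":0.2,"rx":0,"ry":0,"rz":0,"fingers":85}]';python3 -m handwheel '[{"x":0,"y":0,"z":0.1,"rx":0,"ry":0,"rz":0,"fingers":85},{"x":0,"y":0,"z":0.2,"rx":0,"ry":0,"rz":0,"fingers":85},{"x":0,"y":0,"z":0.2,"rx":0,"ry":0,"rz":0,"fingers":85}]'
```

```text
time: 12.4
eef_pos: [0.4504, -0.048, -0.0049]
tool_rot: [[0.997, -0.08, -0.0], [-0.08, -0.997, -0.0], [-0.0, 0.0, -1.0]]
contact_force: [1.0, -0.4, 0.1]
grip_width: 0.85
time: 12.65
eef_pos: [0.4503, -0.048, -0.007]
tool_rot: [[0.997, -0.081, -0.001], [-0.081, -0.997, -0.0], [-0.001, 0.0, -1.0]]
contact_force: [0.3, 0.1, 1.0]
grip_width: 0.853
```

```bash
python3 -m handwheel '[{"x":0,"y":0,"z":0.1,"rx":0,"ry":0,"rz":0,"fingers":85},{"x":0,"y":0,"z":0.2,"rx":0,"ry":0,"rz":0,"fingers":85},{"x":0,"y":0,"z":0.2,"rx":0,"ry":0,"rz":0,"fingers":85}]';python3 -m handwheel '[{"x":0,"y":0,"z":0.1,"rx":0,"ry":0,"rz":0,"fingers":85},{"x":0,"y":0,"z":0.1,"rx":0,"ry":0,"rz":0,"fingers":85}]'
```

```text
time: 12.9
eef_pos: [0.4505, -0.048, -0.0084]
tool_rot: [[0.997, -0.08, -0.0], [-0.08, -0.997, -0.001], [-0.0, 0.001, -1.0]]
contact_force: [-3.4, 0.4, 7.1]
grip_width: 0.851
time: 13.07
eef_pos: [0.4506, -0.048, -0.0085]
tool_rot: [[0.997, -0.08, -0.0], [-0.08, -0.997, -0.001], [-0.0, 0.001, -1.0]]
contact_force: [-8.9, 0.4, 22.5]
grip_width: 0.846
```

```bash
python3 -m handwheel '[{"x":0,"y":0,"z":-0.58,"rx":0,"ry":0,"rz":0,"fingers":85},{"x":0,"y":0,"z":-0.58,"rx":0,"ry":0,"rz":0,"fingers":78},{"x":0,"y":0,"z":-0.58,"rx":0,"ry":0,"rz":0,"fingers":74},{"x":0,"y":0,"z":-0.58,"rx":0,"ry":0,"rz":0,"fingers":70},{"x":0,"y":0,"z":-0.58,"rx":0,"ry":0,"rz":0,"fingers":62},{"x":0,"y":0,"z":-0.58,"rx":0,"ry":0,"rz":0,"fingers":60},{"x":0,"y":0,"z":-0.58,"rx":0,"ry":0,"rz":0,"fingers":60}]' 40;python3 -m handwheel '[{"x":0,"y":0,"z":-0.5,"rx":0,"ry":0,"rz":0,"fingers":60},{"x":0,"y":0,"z":-1.5,"rx":0,"ry":0,"rz":0,"fingers":60},{"x":0,"y":0,"z":-3,"rx":0,"ry":0,"rz":0,"fingers":60},{"x":0,"y":0,"z":-5,"rx":0,"ry":0,"rz":0,"fingers":60},{"x":0,"y":0,"z":-7,"rx":0,"ry":0,"rz":0,"fingers":60},{"x":0,"y":0,"z":-7,"rx":0,"ry":0,"rz":0,"fingers":60},{"x":0,"y":0,"z":-7,"rx":0,"ry":0,"rz":0,"fingers":60}]'
python3 - <<'E'
from h import *
d=get_image("top");crop(d,230,180,100,110,5,"pics/i_t.png")
s=get_image("scene");crop(s,320,120,80,80,8,"pics/i_s.png")
E
```

```text
time: 13.65
eef_pos: [0.4507, -0.048, -0.0036]
tool_rot: [[0.997, -0.08, 0.0], [-0.08, -0.997, -0.001], [0.0, 0.001, -1.0]]
contact_force: [-2.8, 0.8, 11.0]
grip_width: 0.709
time: 14.23
eef_pos: [0.4514, -0.0481, 0.0672]
tool_rot: [[0.997, -0.081, 0.002], [-0.081, -0.997, -0.001], [0.002, 0.001, -1.0]]
contact_force: [-0.4, -0.0, -1.5]
grip_width: 0.704
```

View pics/i_s.png

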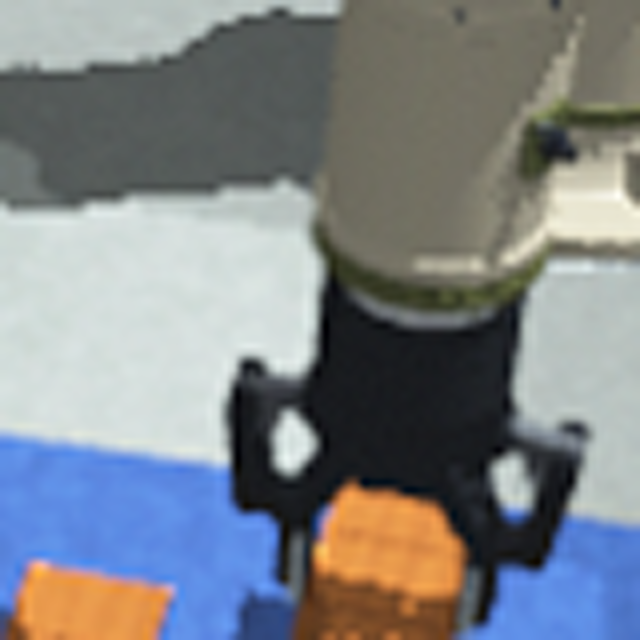

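```bash
cat > course.py <<'E'
import sys
from go import *
Xh=np.array([-.142,.990]);Xh/=np.linalg.norm(Xh);RID=np.array([518.6,323.1])
def target(k,off=6.6,up=0,dx=0,dy=0):
    """world TCP for course k; off: strip centre behind TCP; up: mm along strip normal; dx,dy extra in hood axes"""
    hx=-57.8+38.9*(k-3)+dx; z=92.3+15.73*(k-3)
    Yh=np.array([-Xh[1],Xh[0]])
    c=np.r_[RID+(hx-87)*Xh+dy*Yh,z]; R=R_(-81.8,-13.8)
    return [*(c+R[:,2]*(off-up)),-81.8,-13.8]
if __name__=="__main__":
    k=int(sys.argv[1]); a=[float(v) for v in sys.argv[2:]]
    for up in (60,30,2.5): 
        t=target(k,a[0] if a else 6.6,up,*(a[1:3])); print("up",up,np.round(t,1)); to(t)
E
python3 course.py 3
python3 - <<'E'
from course import *
from meas import d
P=[np.r_[RID+(-67.2-87)*Xh,86.9]/1e3, np.r_[RID+(-127.4-87)*Xh,72.1]/1e3]
print((proj(d,P)-[100,150]+.5)*5)
E
```

```text
up 60 [541.  167.2 144.2 -81.8 -13.8]
t 14.3 now [450.  -48.   65.5] yaz -94.6 z [-0.001 -0.    -1.   ] F [-0.2  0.  -1. ] grip 0.706
{"x":7.33,"y":-22.18,"z":-7.88,"rx":13.8,"ry":-1.5,"rz":-12.8} rows>=6
up 30 [540.  174.2 115.  -81.8 -13.8]
t 14.3 now [450.  -48.   65.5] yaz -94.6 z [-0.001 -0.    -1.   ] F [-0.2  0.  -1. ] grip 0.706
{"x":7.18,"y":-22.88,"z":-4.97,"rx":13.8,"ry":-1.5,"rz":-12.8} rows>=6
up 2.5 [539.  180.7  88.3 -81.8 -13.8]
t 14.3 now [450.  -48.   65.5] yaz -94.6 z [-0.001 -0.    -1.   ] F [-0.2  0.  -1. ] grip 0.706
{"x":7.03,"y":-23.52,"z":-2.29,"rx":13.8,"ry":-1.5,"rz":-12.8} rows>=6
[[496.08518428 274.49029504]
 [607.85974193 264.80836536]]
```

```bash
python3 -m handwheel '[{"x":0,"y":0,"z":-3,"rx":0,"ry":0,"rz":0,"fingers":60},{"x":0.5,"y":-1,"z":-6,"rx":1,"ry":0,"rz":-1,"fingers":60},{"x":1.5,"y":-3.5,"z":-9,"rx":3,"ry":-0.3,"rz":-3,"fingers":60},{"x":2.5,"y":-7,"z":-10,"rx":5,"ry":-0.5,"rz":-5,"fingers":60},{"x":3.5,"y":-10.5,"z":-10,"rx":7,"ry":-0.8,"rz":-7,"fingers":60},{"x":4.7,"y":-14,"z":-10,"rx":9,"ry":-1,"rz":-9,"fingers":60},{"x":5.8,"y":-17.5,"z":-10,"rx":11,"ry":-1.2,"rz":-11,"fingers":60},{"x":6.8,"y":-20.5,"z":-9,"rx":13,"ry":-1.4,"rz":-12,"fingers":60},{"x":7.3,"y":-22.2,"z":-7.9,"rx":13.8,"ry":-1.5,"rz":-12.8,"fingers":60},{"x":7.3,"y":-22.2,"z":-7.9,"rx":13.8,"ry":-1.5,"rz":-12.8,"fingers":60},{"x":7.3,"y":-22.2,"z":-7.9,"rx":13.8,"ry":-1.5,"rz":-12.8,"fingers":60},{"x":7.3,"y":-22.2,"z":-7.9,"rx":13.8,"ry":-1.5,"rz":-12.8,"fingers":60}]'; python3 course.py 3
python3 - <<'E'
from h import *
d=get_image("top");crop(d,120,140,140,110,5,"pics/j_t.png")
s=get_image("scene");crop(s,390,160,140,110,5,"pics/j_s.png")
E
```

```text
time: 15.43
eef_pos: [0.5408, 0.1666, 0.1442]
tool_rot: [[0.99, 0.138, -0.035], [0.143, -0.961, 0.236], [-0.001, -0.239, -0.971]]
contact_force: [0.7, 0.3, 0.1]
grip_width: 0.705
up 60 [541.  167.2 144.2 -81.8 -13.8]
t 15.4 now [540.8 166.6 144.2] yaz -81.8 z [-0.035  0.236 -0.971] F [0.7 0.3 0.1] grip 0.705
{"x":0.03,"y":-0.05,"z":0.02,"rx":-0.0,"ry":0.1,"rz":-0.0} rows>=0
up 30 [540.  174.2 115.  -81.8 -13.8]
t 15.4 now [540.8 166.6 144.2] yaz -81.8 z [-0.035  0.236 -0.971] F [0.7 0.3 0.1] grip 0.705
{"x":0.03,"y":-0.05,"z":3.02,"rx":-0.0,"ry":0.1,"rz":-0.0} rows>=1
up 2.5 [539.  180.7  88.3 -81.8 -13.8]
t 15.4 now [540.8 166.6 144.2] yaz -81.8 z [-0.035  0.236 -0.971] F [0.7 0.3 0.1] grip 0.705
{"x":0.03,"y":-0.05,"z":5.77,"rx":-0.0,"ry":0.1,"rz":-0.0} rows>=1
```

View pics/j_s.png

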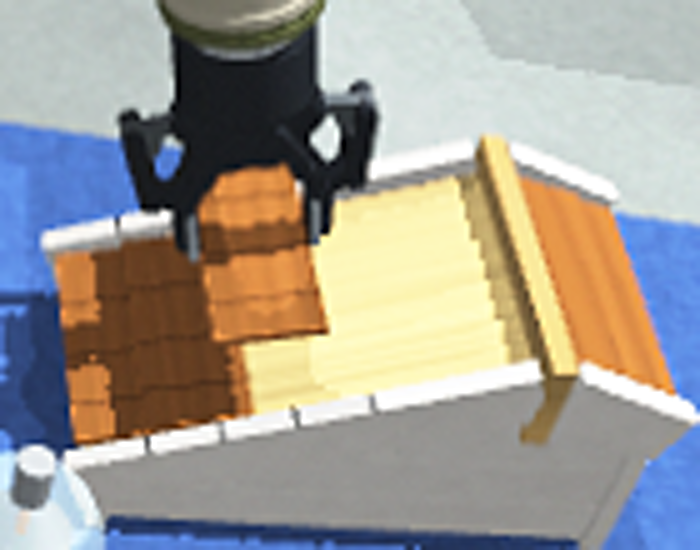

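View pics/j_t.png

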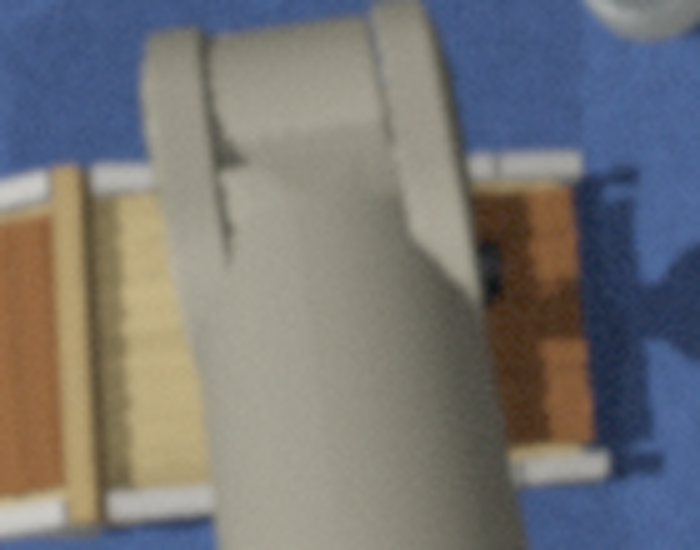

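```bash
cat > chk.py <<'E'
from go import *
# expected corners of held strip, given offset; print scene px and zoomed px in crop
def held(off=6.6):
    o=get_obs();p=np.array(o["eef_pos"])*1e3;R=np.array(o["tool_rot"])
    c=p-R[:,2]*off
    return c,[(c+R@np.array([sx*75,sy*31,-3]))/1e3 for sx in(1,-1) for sy in(-1,1)]
if __name__=="__main__":
    s=get_image("scene"); c,P=held(); print(c.round(1)); print(((proj(s,P)-[390,160]+.5)*5).round())
    # ridge board top corners scene/top at z 159
E
python3 chk.py
python3 - <<'E'
from h import *
from meas import tri
d=get_image("top");s=get_image("scene")
f=lambda L,k,x,y:[(np.array(p)+.5)/k-.5+[x,y] for p in L]
T=f([(68,170),(85,520)],5,120,140); S=f([(562,373),(492,142)],5,390,160)
X,E=tri(d,T,s,S);print((X*1e3).round(1),E.round(1),(X.mean(0)*1e3).round(1)); print((onz(d,T,.159)*1e3).round(1),(onz(s,S,.159)*1e3).round(1))
E
```

```text
[541.6 164.7 151.7]
[[329. 328.]
 [214. 341.]
 [286. 141.]
 [181. 154.]]
[[612.5 333.6 155.3]
 [425.3 311.  151.6]] [0.  1.1] [518.9 322.3 153.4]
[[611.7 331.8 159. ]
 [425.2 307.  159. ]] [[616.1 332.1 159. ]
 [433.8 308.7 159. ]]
```

```bash
python3 -m handwheel '[{"x":0,"y":0.05,"z":1.5,"rx":0,"ry":0,"rz":0,"fingers":60},{"x":0,"y":0.05,"z":3,"rx":0,"ry":0,"rz":0,"fingers":60},{"x":0,"y":0.05,"z":4,"rx":0,"ry":0,"rz":0,"fingers":60},{"x":0,"y":0.05,"z":4.6,"rx":0,"ry":0,"rz":0,"fingers":60},{"x":0,"y":0.05,"z":5.0,"rx":0,"ry":0,"rz":0,"fingers":60},{"x":0,"y":0.05,"z":5.3,"rx":0,"ry":0,"rz":0,"fingers":60},{"x":0,"y":0.05,"z":5.3,"rx":0,"ry":0,"rz":0,"fingers":60},{"x":0,"y":0.05,"z":5.3,"rx":0,"ry":0,"rz":0,"fingers":60}]'; python3 course.py 3|tail -2
python3 - <<'E'
from h import *
s=get_image("scene");crop(s,390,170,140,110,5,"pics/k_s.png")
E
```

```text
time: 16.45
eef_pos: [0.5397, 0.1795, 0.0937]
tool_rot: [[0.99, 0.139, -0.033], [0.143, -0.961, 0.237], [0.001, -0.239, -0.971]]
contact_force: [-0.1, 0.1, -0.9]
grip_width: 0.708
t 16.4 now [539.7 179.5  93.7] yaz -81.7 z [-0.033  0.237 -0.971] F [-0.1  0.1 -0.9] grip 0.708
{"x":-0.05,"y":0.00,"z":0.55,"rx":-0.0,"ry":-0.1,"rz":0.0} rows>=0
```

View pics/k_s.png

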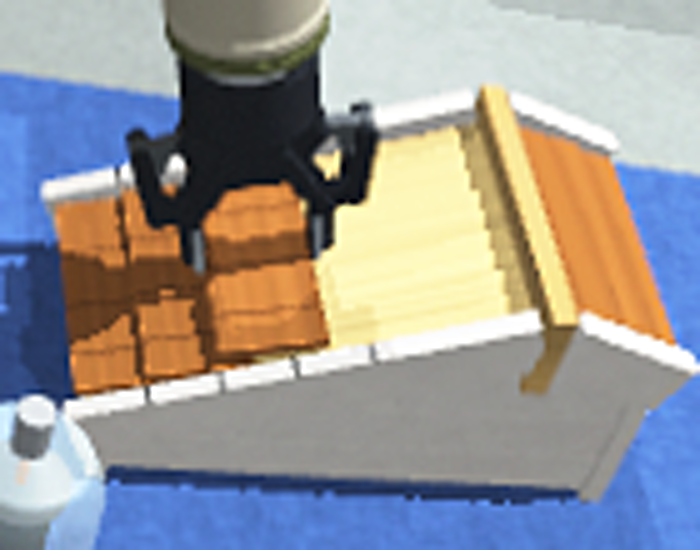

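```bash
python3 -m handwheel '[{"x":0,"y":0.1,"z":0.2,"rx":0,"ry":0,"rz":0,"fingers":60},{"x":0,"y":0.1,"z":0.35,"rx":0,"ry":0,"rz":0,"fingers":60},{"x":0,"y":0.1,"z":0.45,"rx":0,"ry":0,"rz":0,"fingers":60},{"x":0,"y":0.1,"z":0.45,"rx":0,"ry":0,"rz":0,"fingers":60}]' |grep -v rot; python3 -m handwheel '[{"x":0,"y":0,"z":0.1,"rx":0,"ry":0,"rz":0,"fingers":60},{"x":0,"y":0,"z":0.2,"rx":0,"ry":0,"rz":0,"fingers":60},{"x":0,"y":0,"z":0.2,"rx":0,"ry":0,"rz":0,"fingers":60}]'|grep -v rot;python3 course.py 3|tail -2
```

```text
time: 16.83
eef_pos: [0.5392, 0.1796, 0.0885]
contact_force: [0.3, 0.1, -1.0]
grip_width: 0.707
time: 17.08
eef_pos: [0.5392, 0.1801, 0.0865]
contact_force: [-0.1, -0.9, -0.8]
grip_width: 0.707
t 17.1 now [539.2 180.1  86.5] yaz -81.7 z [-0.034  0.237 -0.971] F [-0.1 -0.9 -0.8] grip 0.707
{"x":-0.01,"y":-0.10,"z":-0.16,"rx":-0.0,"ry":-0.0,"rz":0.0} rows>=0
```

```bash
for i in 1; do python3 -m handwheel '[{"x":0,"y":0,"z":0.1,"rx":0,"ry":0,"rz":0,"fingers":60},{"x":0,"y":0,"z":0.1,"rx":0,"ry":0,"rz":0,"fingers":60}]'|grep -v rot; done; python3 -m handwheel '[{"x":0,"y":0,"z":0.1,"rx":0,"ry":0,"rz":0,"fingers":60},{"x":0,"y":0,"z":0.1,"rx":0,"ry":0,"rz":0,"fingers":60}]'|grep -v rot
```

```text
time: 17.25
eef_pos: [0.5393, 0.1802, 0.0862]
contact_force: [-2.0, -2.3, 4.3]
grip_width: 0.705
time: 17.42
eef_pos: [0.5393, 0.1803, 0.0861]
contact_force: [-5.2, -4.4, 12.0]
grip_width: 0.706
```

```bash
python3 -m handwheel '[{"x":0,"y":0,"z":-0.15,"rx":0,"ry":0,"rz":0,"fingers":65},{"x":0,"y":0,"z":-0.2,"rx":0,"ry":0,"rz":0,"fingers":74},{"x":0,"y":0,"z":-0.2,"rx":0,"ry":0,"rz":0,"fingers":80},{"x":0,"y":0,"z":-0.2,"rx":0,"ry":0,"rz":0,"fingers":86},{"x":0,"y":0,"z":-0.3,"rx":0,"ry":0,"rz":0,"fingers":88},{"x":0,"y":0,"z":-1,"rx":0,"ry":0,"rz":0,"fingers":88},{"x":0,"y":0,"z":-3,"rx":0,"ry":0,"rz":0,"fingers":88},{"x":0,"y":0,"z":-6,"rx":0,"ry":0,"rz":0,"fingers":88},{"x":0,"y":0,"z":-9,"rx":0,"ry":0,"rz":0,"fingers":88},{"x":0,"y":2,"z":-10,"rx":0,"ry":0,"rz":0,"fingers":88},{"x":0,"y":2,"z":-10,"rx":0,"ry":0,"rz":0,"fingers":88}]'; python3 go.py 462,-174.5,40,-93.2
python3 - <<'E'
from h import *
s=get_image("scene");crop(s,390,170,140,110,5,"pics/l_s.png")
E
```

```text
time: 18.33
eef_pos: [0.5481, 0.1335, 0.1801]
tool_rot: [[0.99, 0.136, -0.027], [0.139, -0.962, 0.235], [0.006, -0.237, -0.972]]
contact_force: [0.3, -1.0, 0.2]
grip_width: 0.878
t 18.3 now [548.1 133.5 180.1] yaz -81.9 z [-0.027  0.235 -0.972] F [ 0.3 -1.   0.2] grip 0.878
{"x":-12.88,"y":31.77,"z":6.60,"rx":-13.7,"ry":1.0,"rz":11.2} rows>=8
```

View pics/l_s.png

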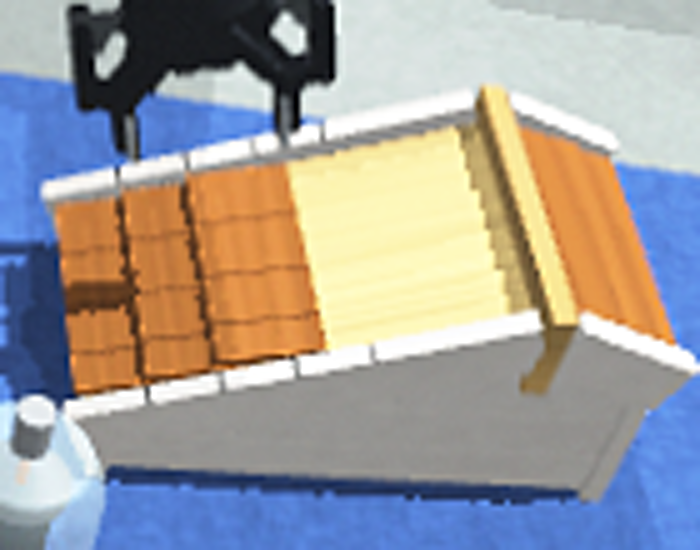

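Run:
```python
from h import *
s=get_image("scene");crop(s,395,195,80,60,10,"pics/m_s.png")
```

```text
(no output)
```

View pics/m_s.png

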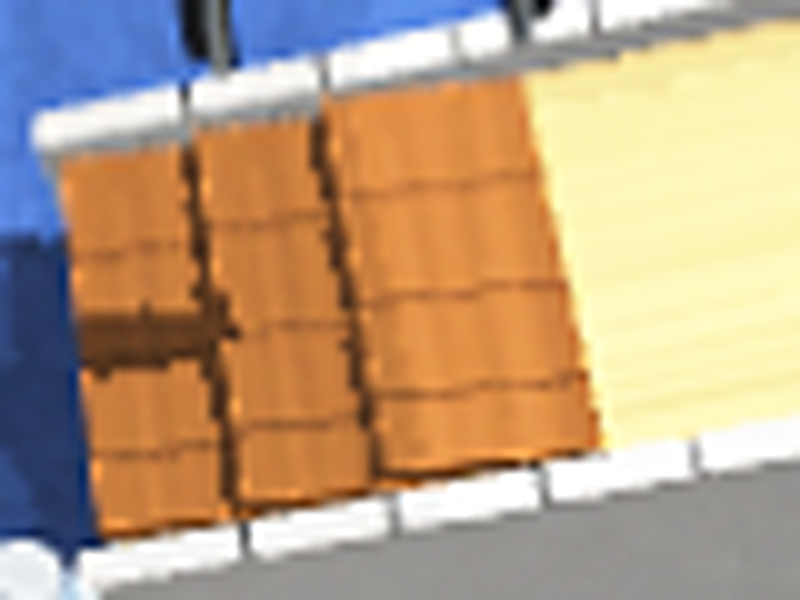

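```bash
python3 go.py 462.8,-174.4,40,-93.2; python3 -m handwheel '[{"x":-1.5,"y":3.5,"z":0,"rx":-1,"ry":0,"rz":1,"fingers":86},{"x":-3,"y":7.5,"z":0,"rx":-3,"ry":0.2,"rz":2,"fingers":86},{"x":-4.5,"y":11.5,"z":0,"rx":-5,"ry":0.4,"rz":4,"fingers":86},{"x":-6,"y":15.5,"z":0.5,"rx":-7,"ry":0.5,"rz":5,"fingers":86},{"x":-7.6,"y":19.4,"z":1.2,"rx":-9,"ry":0.7,"rz":7,"fingers":86},{"x":-9.2,"y":23.3,"z":2,"rx":-11,"ry":0.8,"rz":9,"fingers":86},{"x":-10.8,"y":27,"z":3,"rx":-12.5,"ry":0.9,"rz":10,"fingers":86},{"x":-12.2,"y":30,"z":4.5,"rx":-13.5,"ry":1,"rz":11,"fingers":86},{"x":-12.9,"y":31.8,"z":6.3,"rx":-13.7,"ry":1,"rz":11.2,"fingers":86},{"x":-12.9,"y":31.8,"z":6.3,"rx":-13.7,"ry":1,"rz":11.2,"fingers":86},{"x":-12.9,"y":31.8,"z":6.3,"rx":-13.7,"ry":1,"rz":11.2,"fingers":86},{"x":-12.9,"y":31.8,"z":6.3,"rx":-13.7,"ry":1,"rz":11.2,"fingers":86}]';python3 go.py 462.8,-174.4,-2.2,-93.2; python3 strips.py
```

```text
t 18.4 now [545.9 136.5 177.5] yaz -81.9 z [-0.032  0.236 -0.971] F [-1.1  0.3 -0.6] grip 0.877
{"x":-12.63,"y":32.03,"z":6.27,"rx":-13.8,"ry":1.3,"rz":11.3} rows>=8
time: 19.43
eef_pos: [0.4607, -0.1698, 0.0401]
tool_rot: [[0.999, -0.05, -0.005], [-0.05, -0.999, 0.003], [-0.006, -0.002, -1.0]]
contact_force: [0.0, -0.1, 0.5]
grip_width: 0.861
t 19.4 now [ 460.7 -169.8   40.1] yaz -92.9 z [-0.005  0.003 -1.   ] F [ 0.  -0.1  0.5] grip 0.861
{"x":0.26,"y":0.46,"z":4.23,"rx":-0.1,"ry":0.3,"rz":0.3} rows>=1
px [364. 183.] ctr [ 626.  -305.7] rectctr [ 625.7 -305.4] size [ 55.4 148.3] long axis deg from +x: pca 0.7 rect -0.3
px [325. 178.] ctr [ 638.1 -186.7] rectctr [ 638.9 -186.7] size [ 58.2 145.2] long axis deg from +x: pca -2.0 rect -1.3
scene
px [317. 247.] ctr [ 630.8 -172.7] rectctr [ 641.  -163.7] size [154.1  49.8] long axis deg from +x: pca 7.5 rect 12.0
px [275. 239.] ctr [ 634.3 -303.8] rectctr [ 631.1 -304. ] size [152.8  61.4] long axis deg from +x: pca -0.1 rect 0.0
px [326. 208.] ctr [ 468.3 -173.3] rectctr [ 465.4 -172.6] size [ 62.  150.1] long axis deg from +x: pca -3.5 rect -3.3
```

```bash
python3 -m handwheel '[{"x":0.2,"y":0.3,"z":0.6,"rx":0,"ry":0.2,"rz":0.2,"fingers":86},{"x":0.2,"y":0.3,"z":1.4,"rx":0,"ry":0.2,"rz":0.2,"fingers":86},{"x":0.2,"y":0.3,"z":2,"rx":0,"ry":0.2,"rz":0.2,"fingers":86},{"x":0.2,"y":0.3,"z":2.2,"rx":0,"ry":0.2,"rz":0.2,"fingers":86},{"x":0.2,"y":0.3,"z":2.2,"rx":0,"ry":0.2,"rz":0.2,"fingers":86}]';python3 go.py 462.8,-174.4,-2.2,-93.2
python3 - <<'E'
from h import *
s=get_image("scene");crop(s,290,160,80,80,8,"pics/n_s.png")
E
```

```text
time: 19.95
eef_pos: [0.4609, -0.1742, 0.0168]
tool_rot: [[0.998, -0.055, -0.004], [-0.055, -0.998, 0.002], [-0.004, -0.002, -1.0]]
contact_force: [0.0, 0.0, 0.8]
grip_width: 0.859
t 19.9 now [ 460.9 -174.2   16.8] yaz -93.2 z [-0.004  0.002 -1.   ] F [0.  0.  0.8] grip 0.859
{"x":0.20,"y":0.02,"z":1.90,"rx":-0.1,"ry":0.2,"rz":0.0} rows>=0
```

View pics/n_s.png

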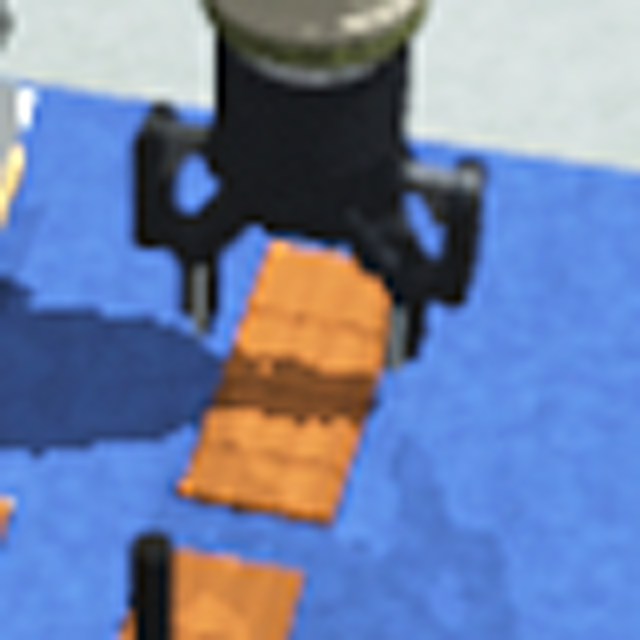

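```bash
python3 -m handwheel '[{"x":0.2,"y":0,"z":0.8,"rx":-0.1,"ry":0.2,"rz":0,"fingers":86},{"x":0.2,"y":0,"z":1.4,"rx":-0.1,"ry":0.2,"rz":0,"fingers":86},{"x":0.2,"y":0,"z":1.8,"rx":-0.1,"ry":0.2,"rz":0,"fingers":86},{"x":0.2,"y":0,"z":1.9,"rx":-0.1,"ry":0.2,"rz":0,"fingers":84},{"x":0.2,"y":0,"z":1.9,"rx":-0.1,"ry":0.2,"rz":0,"fingers":80},{"x":0.2,"y":0,"z":1.9,"rx":-0.1,"ry":0.2,"rz":0,"fingers":76},{"x":0.2,"y":0,"z":1.9,"rx":-0.1,"ry":0.2,"rz":0,"fingers":70},{"x":0.2,"y":0,"z":1.9,"rx":-0.1,"ry":0.2,"rz":0,"fingers":60},{"x":0.2,"y":0,"z":1.9,"rx":-0.1,"ry":0.2,"rz":0,"fingers":60},{"x":0.2,"y":0,"z":1.9,"rx":-0.1,"ry":0.2,"rz":0,"fingers":60}]';python3 go.py
```

```text
time: 20.83
eef_pos: [0.4637, -0.1747, -0.0004]
tool_rot: [[0.998, -0.055, 0.002], [-0.055, -0.998, -0.001], [0.002, 0.001, -1.0]]
contact_force: [-3.4, 1.7, 5.5]
grip_width: 0.694
t 20.8 now [ 4.637e+02 -1.747e+02 -4.000e-01] yaz -93.2 z [ 0.002 -0.001 -1.   ] F [-3.4  1.7  5.5] grip 0.694
```

```bash
python3 -m handwheel '[{"x":0,"y":0,"z":-0.5,"rx":0,"ry":0,"rz":0,"fingers":60},{"x":0,"y":0,"z":-1.5,"rx":0,"ry":0,"rz":0,"fingers":60},{"x":0,"y":0,"z":-3,"rx":0,"ry":0,"rz":0,"fingers":60},{"x":0,"y":0,"z":-5,"rx":0,"ry":0,"rz":0,"fingers":60},{"x":0,"y":0,"z":-7,"rx":0,"ry":0,"rz":0,"fingers":60},{"x":0,"y":0,"z":-9,"rx":0,"ry":0,"rz":0,"fingers":60},{"x":0,"y":0,"z":-11,"rx":0,"ry":0,"rz":0,"fingers":60},{"x":0,"y":0,"z":-11,"rx":0,"ry":0,"rz":0,"fingers":60},{"x":0,"y":0,"z":-11,"rx":0,"ry":0,"rz":0,"fingers":60}]'
python3 - <<'E'
from chk import *
s=get_image("scene");crop(s,290,120,80,90,8,"pics/o_s.png")
for off in(3.4,6.6):
    c,P=held(off); print(c.round(1)); print(((proj(s,P)-[290,120]+.5)*8).round())
E
python3 course.py 4 3.4 0.8
```

```text
time: 21.58
eef_pos: [0.4645, -0.1749, 0.1107]
tool_rot: [[0.998, -0.055, 0.005], [-0.055, -0.998, -0.002], [0.005, 0.002, -1.0]]
contact_force: [0.6, 0.2, -1.5]
grip_width: 0.692
[ 463.6 -174.7  112.8]
[[338. 643.]
 [177. 612.]
 [422. 392.]
 [273. 366.]]
[ 463.6 -174.7  116. ]
[[338. 637.]
 [177. 606.]
 [423. 386.]
 [273. 360.]]
up 60 [535.4 205.7 163.  -81.8 -13.8]
t 21.6 now [ 463.6 -174.7  109.4] yaz -93.2 z [ 0.002 -0.001 -1.   ] F [-0.6  0.  -0.2] grip 0.692
{"x":5.08,"y":-38.37,"z":-5.39,"rx":13.8,"ry":-1.5,"rz":-11.3} rows>=9
up 30 [534.4 212.8 133.9 -81.8 -13.8]
t 21.6 now [ 463.6 -174.7  109.4] yaz -93.2 z [ 0.002 -0.001 -1.   ] F [-0.6  0.  -0.2] grip 0.692
{"x":4.93,"y":-39.08,"z":-2.48,"rx":13.8,"ry":-1.5,"rz":-11.3} rows>=9
up 2.5 [533.5 219.3 107.2 -81.8 -13.8]
t 21.6 now [ 463.6 -174.7  109.4] yaz -93.2 z [ 0.002 -0.001 -1.   ] F [-0.6  0.  -0.2] grip 0.692
{"x":4.80,"y":-39.72,"z":0.19,"rx":13.8,"ry":-1.5,"rz":-11.3} rows>=10
```

View pics/o_s.png

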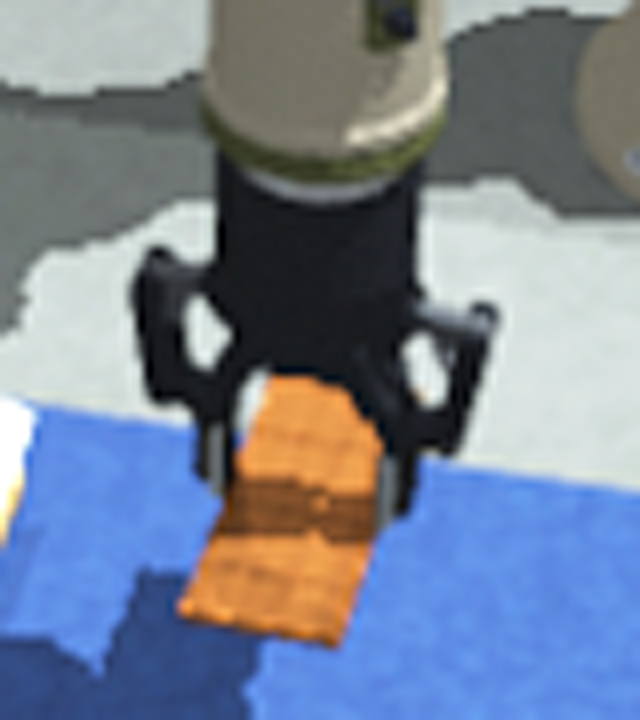

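```bash
python3 -m handwheel '[{"x":0.4,"y":-3,"z":-1.5,"rx":0,"ry":0,"rz":-0.8,"fingers":60},{"x":0.9,"y":-6.5,"z":-3.5,"rx":1,"ry":0,"rz":-1.6,"fingers":60},{"x":1.4,"y":-10,"z":-5.5,"rx":2.5,"ry":-0.3,"rz":-3,"fingers":60},{"x":1.9,"y":-13.5,"z":-7,"rx":4,"ry":-0.5,"rz":-4,"fingers":60},{"x":2.4,"y":-17,"z":-8,"rx":5.5,"ry":-0.6,"rz":-5,"fingers":60},{"x":2.8,"y":-20.5,"z":-8.5,"rx":7,"ry":-0.8,"rz":-6,"fingers":60},{"x":3.3,"y":-24,"z":-8.5,"rx":8.5,"ry":-0.9,"rz":-7,"fingers":60},{"x":3.8,"y":-27.5,"z":-8.5,"rx":10,"ry":-1,"rz":-8,"fingers":60},{"x":4.2,"y":-31,"z":-8,"rx":11.5,"ry":-1.2,"rz":-9,"fingers":60},{"x":4.6,"y":-34.5,"z":-7,"rx":13,"ry":-1.4,"rz":-10.5,"fingers":60},{"x":5,"y":-37.3,"z":-6,"rx":13.8,"ry":-1.5,"rz":-11.3,"fingers":60},{"x":5.1,"y":-38.4,"z":-5.4,"rx":13.8,"ry":-1.5,"rz":-11.3,"fingers":60}]'; python3 -m handwheel '[{"x":0,"y":0,"z":0,"rx":0,"ry":0,"rz":0,"fingers":60},{"x":0,"y":0,"z":0,"rx":0,"ry":0,"rz":0,"fingers":60},{"x":0,"y":0,"z":0,"rx":0,"ry":0,"rz":0,"fingers":60}]';python3 course.py 4 4 0.8|tail -4
python3 - <<'E'
from chk import *
s=get_image("scene");crop(s,390,150,140,110,5,"pics/p_s.png")
for off in(3.4,6.6):
    c,P=held(off); print(c.round(1)); print(((proj(s,P)-[390,150]+.5)*5).round())
E
```

```text
time: 22.63
eef_pos: [0.534, 0.21, 0.1604]
tool_rot: [[0.989, 0.142, -0.04], [0.147, -0.96, 0.238], [-0.004, -0.241, -0.97]]
contact_force: [-1.0, 0.1, -0.8]
grip_width: 0.693
time: 22.88
eef_pos: [0.5357, 0.2044, 0.1623]
tool_rot: [[0.99, 0.137, -0.035], [0.141, -0.962, 0.235], [-0.002, -0.238, -0.971]]
contact_force: [-0.3, -0.1, -0.5]
grip_width: 0.695
{"x":0.00,"y":-0.14,"z":3.02,"rx":0.1,"ry":0.1,"rz":-0.1} rows>=1
up 2.5 [533.5 219.4 106.6 -81.8 -13.8]
t 22.9 now [535.7 204.4 162.3] yaz -81.9 z [-0.035  0.235 -0.971] F [-0.3 -0.1 -0.5] grip 0.695
{"x":0.00,"y":-0.15,"z":5.77,"rx":0.1,"ry":0.1,"rz":-0.1} rows>=1
[536.1 203.4 166. ]
[[406. 364.]
 [290. 377.]
 [357. 176.]
 [251. 189.]]
[536.2 202.7 169.1]
[[406. 360.]
 [290. 373.]
 [357. 172.]
 [251. 185.]]
```

View pics/p_s.png

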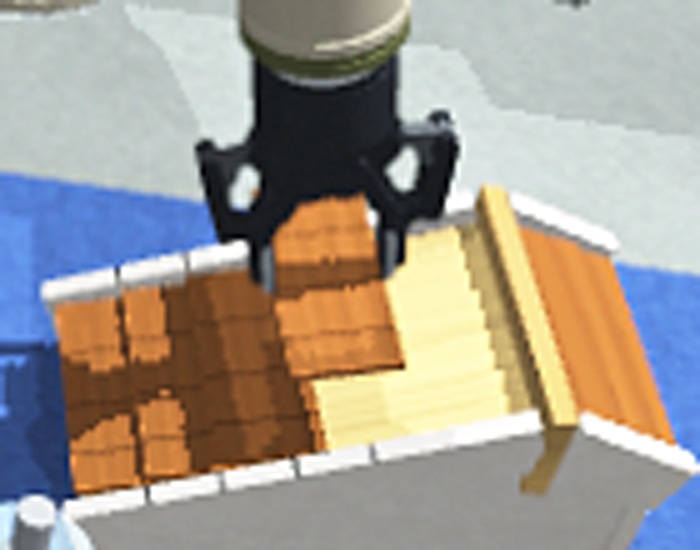

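```bash
python3 -m handwheel '[{"x":0,"y":-0.15,"z":1.5,"rx":0.1,"ry":0,"rz":0,"fingers":60},{"x":0,"y":-0.15,"z":3,"rx":0.1,"ry":0,"rz":0,"fingers":60},{"x":0,"y":-0.15,"z":4,"rx":0.1,"ry":0,"rz":0,"fingers":60},{"x":0,"y":-0.15,"z":4.6,"rx":0.1,"ry":0,"rz":0,"fingers":60},{"x":0,"y":-0.15,"z":5.1,"rx":0.1,"ry":0,"rz":0,"fingers":60},{"x":0,"y":-0.15,"z":5.4,"rx":0.1,"ry":0,"rz":0,"fingers":60},{"x":0,"y":-0.15,"z":5.4,"rx":0.1,"ry":0,"rz":0,"fingers":60},{"x":0,"y":-0.15,"z":5.4,"rx":0.1,"ry":0,"rz":0,"fingers":60}]'; python3 course.py 4 4 0.8|tail -2
```

```text
time: 23.6
eef_pos: [0.5337, 0.2202, 0.1109]
tool_rot: [[0.99, 0.138, -0.035], [0.142, -0.961, 0.238], [-0.001, -0.24, -0.971]]
contact_force: [-0.1, 0.2, -1.5]
grip_width: 0.691
t 23.6 now [533.7 220.2 110.9] yaz -81.8 z [-0.035  0.238 -0.971] F [-0.1  0.2 -1.5] grip 0.691
{"x":-0.03,"y":0.17,"z":0.40,"rx":-0.1,"ry":0.0,"rz":-0.0} rows>=0
```

```bash
python3 -m handwheel '[{"x":0,"y":0.15,"z":0.2,"rx":0,"ry":0,"rz":0,"fingers":60},{"x":0,"y":0.15,"z":0.4,"rx":0,"ry":0,"rz":0,"fingers":60},{"x":0,"y":0.15,"z":0.4,"rx":0,"ry":0,"rz":0,"fingers":60},{"x":0,"y":0.15,"z":0.4,"rx":0,"ry":0,"rz":0,"fingers":60}]' |grep -v rot; python3 -m handwheel '[{"x":0,"y":0,"z":0.1,"rx":0,"ry":0,"rz":0,"fingers":60},{"x":0,"y":0,"z":0.1,"rx":0,"ry":0,"rz":0,"fingers":60}]'|grep -v rot;python3 course.py 4 4 0.8|tail -2
```

```text
time: 23.93
eef_pos: [0.5335, 0.2198, 0.1063]
contact_force: [0.2, 0.6, -1.8]
grip_width: 0.69
time: 24.1
eef_pos: [0.5336, 0.2201, 0.1056]
contact_force: [-0.0, -0.8, 1.7]
grip_width: 0.688
t 24.1 now [533.6 220.1 105.6] yaz -81.8 z [-0.035  0.238 -0.971] F [-0.  -0.8  1.7] grip 0.688
{"x":-0.02,"y":0.04,"z":-0.11,"rx":-0.1,"ry":0.0,"rz":-0.0} rows>=0
```

```bash
python3 -m handwheel '[{"x":0,"y":0.04,"z":0.1,"rx":0,"ry":0,"rz":0,"fingers":60},{"x":0,"y":0.04,"z":0.1,"rx":0,"ry":0,"rz":0,"fingers":60}]'|grep -v rot; python3 -m handwheel '[{"x":0,"y":0,"z":-0.1,"rx":0,"ry":0,"rz":0,"fingers":65},{"x":0,"y":0,"z":-0.15,"rx":0,"ry":0,"rz":0,"fingers":74},{"x":0,"y":0,"z":-0.15,"rx":0,"ry":0,"rz":0,"fingers":80},{"x":0,"y":0,"z":-0.15,"rx":0,"ry":0,"rz":0,"fingers":86},{"x":0,"y":0,"z":-0.3,"rx":0,"ry":0,"rz":0,"fingers":88},{"x":0,"y":0,"z":-1,"rx":0,"ry":0,"rz":0,"fingers":88},{"x":0,"y":0,"z":-3,"rx":0,"ry":0,"rz":0,"fingers":88},{"x":0,"y":0,"z":-6,"rx":0,"ry":0,"rz":0,"fingers":88},{"x":0,"y":0,"z":-9,"rx":0,"ry":0,"rz":0,"fingers":88},{"x":0,"y":2,"z":-10,"rx":0,"ry":0,"rz":0,"fingers":88},{"x":0,"y":5,"z":-10,"rx":0,"ry":0,"rz":0,"fingers":88},{"x":0,"y":5,"z":-10,"rx":0,"ry":0,"rz":0,"fingers":88}]'
python3 - <<'E'
from h import *
s=get_image("scene");crop(s,395,185,110,70,7,"pics/q_s.png")
E
python3 strips.py
```

```text
time: 24.27
eef_pos: [0.5337, 0.2201, 0.1054]
contact_force: [-3.7, -3.2, 9.5]
grip_width: 0.691
time: 25.27
eef_pos: [0.5458, 0.1411, 0.1891]
tool_rot: [[0.991, 0.131, -0.032], [0.135, -0.963, 0.235], [-0.0, -0.237, -0.972]]
contact_force: [0.6, -1.9, -0.7]
grip_width: 0.882
px [364. 183.] ctr [ 626.1 -305.4] rectctr [ 626.8 -304.1] size [ 57.9 146.1] long axis deg from +x: pca 0.3 rect -0.3
px [325. 178.] ctr [ 638.6 -186.3] rectctr [ 639.1 -186.4] size [ 58.1 145.6] long axis deg from +x: pca -2.6 rect -2.1
scene
px [317. 247.] ctr [ 630.8 -172.7] rectctr [ 641.  -163.7] size [154.1  49.8] long axis deg from +x: pca 7.4 rect 12.0
px [275. 239.] ctr [ 634.4 -303.4] rectctr [ 632.  -303.3] size [ 62. 151.] long axis deg from +x: pca -0.4 rect -0.0
```

View pics/q_s.png

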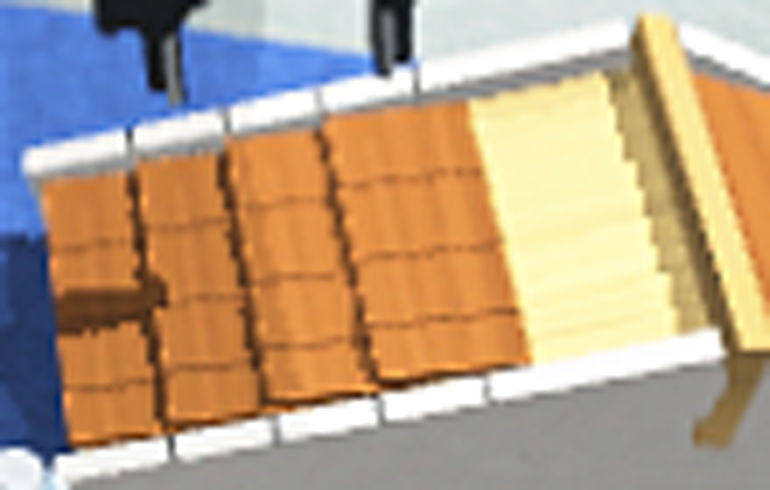

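```bash
python3 go.py 629.5,-304.4,150,-90 629.5,-304.4,40,-90
```

```text
t 25.4 now [543.9 147.8 189.5] yaz -81.9 z [-0.035  0.238 -0.971] F [ 0.2 -0.4  0.2] grip 0.879
{"x":2.07,"y":45.58,"z":-7.23,"rx":-13.9,"ry":1.1,"rz":8.1} rows>=11
{"x":2.08,"y":48.22,"z":3.45,"rx":-13.9,"ry":1.1,"rz":8.1} rows>=12
```

```bash
python3 -m handwheel '[{"x":0.2,"y":4,"z":-0.6,"rx":-1,"ry":0.1,"rz":0.7,"fingers":86},{"x":0.4,"y":8.1,"z":-1.3,"rx":-2.5,"ry":0.2,"rz":1.4,"fingers":86},{"x":0.6,"y":12.2,"z":-2,"rx":-4,"ry":0.3,"rz":2.2,"fingers":86},{"x":0.8,"y":16.3,"z":-2.6,"rx":-5.5,"ry":0.4,"rz":3,"fingers":86},{"x":1,"y":20.4,"z":-3.2,"rx":-7,"ry":0.5,"rz":3.8,"fingers":86},{"x":1.2,"y":24.5,"z":-3.9,"rx":-8.5,"ry":0.6,"rz":4.6,"fingers":86},{"x":1.4,"y":28.6,"z":-4.6,"rx":-10,"ry":0.7,"rz":5.4,"fingers":86},{"x":1.6,"y":32.7,"z":-5.2,"rx":-11.5,"ry":0.8,"rz":6.2,"fingers":86},{"x":1.8,"y":36.8,"z":-5.9,"rx":-12.5,"ry":0.9,"rz":7,"fingers":86},{"x":2,"y":40.8,"z":-6.5,"rx":-13.5,"ry":1,"rz":7.8,"fingers":86},{"x":2.1,"y":44,"z":-7,"rx":-13.9,"ry":1.1,"rz":8.1,"fingers":86},{"x":2.1,"y":45.6,"z":-7.2,"rx":-13.9,"ry":1.1,"rz":8.1,"fingers":86}]' >/dev/null; python3 -m handwheel '[{"x":0,"y":0,"z":0,"rx":0,"ry":0,"rz":0,"fingers":86},{"x":0,"y":0,"z":0,"rx":0,"ry":0,"rz":0,"fingers":86},{"x":0,"y":0,"z":0,"rx":0,"ry":0,"rz":0,"fingers":86}]' >/dev/null; python3 go.py 629.5,-304.4,30,-90
```

```text
t 26.7 now [ 631.1 -301.7  149.6] yaz -89.8 z [ 0.001  0.002 -1.   ] F [-0.5  0.2 -0.5] grip 0.863
{"x":-0.17,"y":0.29,"z":11.96,"rx":-0.1,"ry":-0.1,"rz":0.2} rows>=3
```

```bash
python3 -m handwheel '[{"x":-0.2,"y":0.3,"z":3,"rx":0,"ry":0,"rz":0.2,"fingers":86},{"x":-0.2,"y":0.3,"z":6.5,"rx":0,"ry":0,"rz":0.2,"fingers":86},{"x":-0.2,"y":0.3,"z":9.5,"rx":0,"ry":0,"rz":0.2,"fingers":86},{"x":-0.2,"y":0.3,"z":11.5,"rx":0,"ry":0,"rz":0.2,"fingers":86},{"x":-0.2,"y":0.3,"z":12.8,"rx":0,"ry":0,"rz":0.2,"fingers":86},{"x":-0.2,"y":0.3,"z":12.8,"rx":0,"ry":0,"rz":0.2,"fingers":86},{"x":-0.2,"y":0.3,"z":12.8,"rx":0,"ry":0,"rz":0.2,"fingers":86}]' >/dev/null; python3 go.py 629.5,-304.4,-2,-90
python3 - <<'E'
from h import *
s=get_image("scene");crop(s,240,180,80,90,8,"pics/r_s.png")
d=get_image("top");crop(d,330,150,80,70,8,"pics/r_t.png")
E
```

```text
t 27.2 now [ 629.  -305.9   22.2] yaz -90.1 z [ 0.001  0.    -1.   ] F [1.4 0.7 1.1] grip 0.860
{"x":0.05,"y":-0.15,"z":2.42,"rx":-0.0,"ry":-0.1,"rz":-0.1} rows>=1
```

View pics/r_s.png

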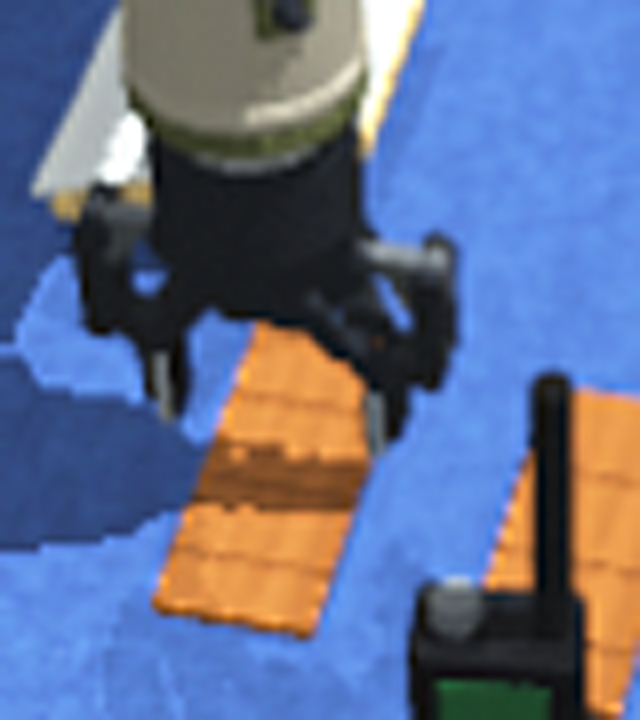

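View pics/r_t.png

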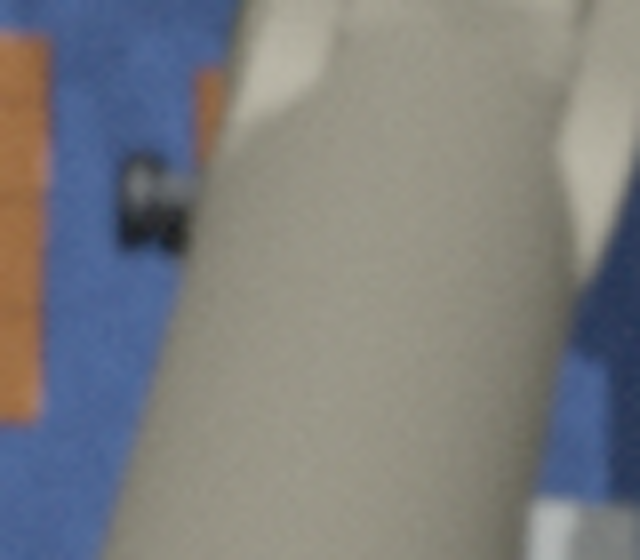

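```bash
python3 -m handwheel '[{"x":0.05,"y":-0.1,"z":0.8,"rx":0,"ry":0,"rz":0,"fingers":86},{"x":0.05,"y":-0.1,"z":1.6,"rx":0,"ry":0,"rz":0,"fingers":86},{"x":0.05,"y":-0.1,"z":2.2,"rx":0,"ry":0,"rz":0,"fingers":86},{"x":0.05,"y":-0.1,"z":2.45,"rx":0,"ry":0,"rz":0,"fingers":86},{"x":0.05,"y":-0.1,"z":2.45,"rx":0,"ry":0,"rz":0,"fingers":82},{"x":0.05,"y":-0.1,"z":2.45,"rx":0,"ry":0,"rz":0,"fingers":78},{"x":0.05,"y":-0.1,"z":2.45,"rx":0,"ry":0,"rz":0,"fingers":72},{"x":0.05,"y":-0.1,"z":2.45,"rx":0,"ry":0,"rz":0,"fingers":60},{"x":0.05,"y":-0.1,"z":2.45,"rx":0,"ry":0,"rz":0,"fingers":60},{"x":0.05,"y":-0.1,"z":2.45,"rx":0,"ry":0,"rz":0,"fingers":60}]';python3 -m handwheel '[{"x":0,"y":0,"z":-0.5,"rx":0,"ry":0,"rz":0,"fingers":60},{"x":0,"y":0,"z":-1.5,"rx":0,"ry":0,"rz":0,"fingers":60},{"x":0,"y":0,"z":-3,"rx":0,"ry":0,"rz":0,"fingers":60},{"x":0,"y":0,"z":-5,"rx":0,"ry":0,"rz":0,"fingers":60},{"x":0,"y":0,"z":-8,"rx":0,"ry":0,"rz":0,"fingers":60},{"x":0,"y":0,"z":-11,"rx":0,"ry":0,"rz":0,"fingers":60},{"x":0,"y":0,"z":-14,"rx":0,"ry":0,"rz":0,"fingers":60},{"x":0,"y":0,"z":-15,"rx":0,"ry":0,"rz":0,"fingers":60},{"x":0,"y":0,"z":-15,"rx":0,"ry":0,"rz":0,"fingers":60}]'
python3 - <<'E'
from chk import *
s=get_image("scene");crop(s,240,130,80,90,8,"pics/s_s.png")
for off in(3.4,5):
    c,P=held(off); print(c.round(1)); print(((proj(s,P)-[240,130]+.5)*8).round())
E
python3 course.py 5 4.5 0
```

```text
time: 28.18
eef_pos: [0.6293, -0.3064, -0.0023]
tool_rot: [[1.0, -0.003, 0.002], [-0.003, -1.0, -0.001], [0.002, 0.001, -1.0]]
contact_force: [-0.0, 0.3, 3.4]
grip_width: 0.705
time: 28.93
eef_pos: [0.631, -0.307, 0.1531]
tool_rot: [[1.0, -0.003, 0.009], [-0.003, -1.0, -0.004], [0.009, 0.004, -1.0]]
contact_force: [-0.3, 0.3, -1.0]
grip_width: 0.704
[ 629.8 -306.6  153.3]
[[282. 756.]
 [106. 727.]
 [392. 461.]
 [229. 437.]]
[ 629.8 -306.5  154.9]
[[282. 753.]
 [105. 724.]
 [392. 458.]
 [229. 433.]]
up 60 [530.  243.7 177.7 -81.8 -13.8]
t 29.0 now [ 629.8 -306.6  149.9] yaz -90.2 z [ 0.005 -0.002 -1.   ] F [-0.3  0.8 -1. ] grip 0.695
{"x":-10.12,"y":-54.99,"z":-2.95,"rx":13.9,"ry":-1.3,"rz":-8.3} rows>=13
up 30 [529.  250.8 148.5 -81.8 -13.8]
t 29.0 now [ 629.8 -306.6  149.9] yaz -90.2 z [ 0.005 -0.002 -1.   ] F [-0.3  0.8 -1. ] grip 0.695
{"x":-10.24,"y":-55.70,"z":-0.03,"rx":13.9,"ry":-1.3,"rz":-8.3} rows>=14
up 2.5 [528.  257.3 121.8 -81.8 -13.8]
t 29.0 now [ 629.8 -306.6  149.9] yaz -90.2 z [ 0.005 -0.002 -1.   ] F [-0.3  0.8 -1. ] grip 0.695
{"x":-10.35,"y":-56.36,"z":2.63,"rx":13.9,"ry":-1.3,"rz":-8.3} rows>=14
```

View pics/s_s.png

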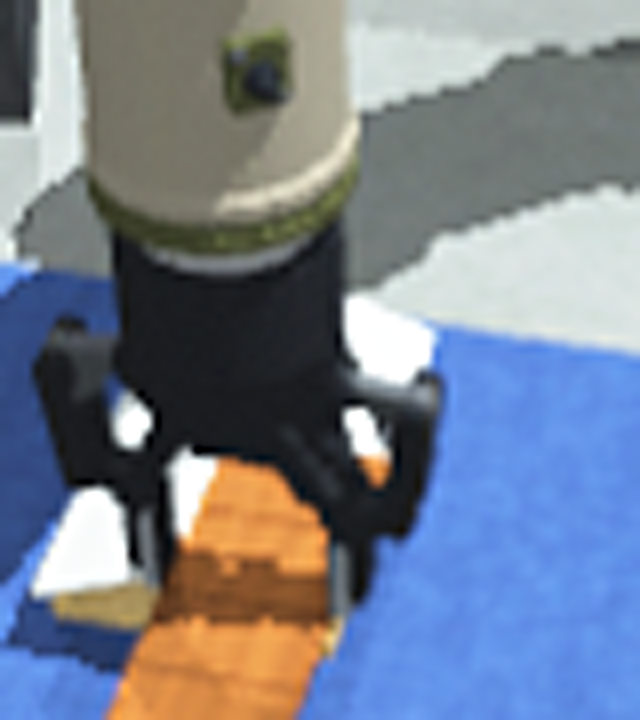

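```bash
python3 -m handwheel '[{"x":-1.5,"y":-2,"z":-0.5,"rx":0,"ry":0,"rz":0,"fingers":60},{"x":-3,"y":-5,"z":-1.5,"rx":0,"ry":0,"rz":0,"fingers":60},{"x":-4.5,"y":-8,"z":-2.5,"rx":0,"ry":0,"rz":-1,"fingers":60},{"x":-5.5,"y":-11.5,"z":-3.5,"rx":1,"ry":0,"rz":-1.5,"fingers":60},{"x":-6,"y":-15,"z":-4.5,"rx":2,"ry":-0.2,"rz":-2,"fingers":60},{"x":-6.5,"y":-18.5,"z":-5,"rx":3,"ry":-0.3,"rz":-2.5,"fingers":60},{"x":-7,"y":-22,"z":-5,"rx":4,"ry":-0.4,"rz":-3,"fingers":60},{"x":-7.4,"y":-25.5,"z":-5,"rx":5,"ry":-0.5,"rz":-3.5,"fingers":60},{"x":-7.8,"y":-29,"z":-5,"rx":6,"ry":-0.6,"rz":-4,"fingers":60},{"x":-8.2,"y":-32.5,"z":-5,"rx":7,"ry":-0.7,"rz":-4.5,"fingers":60},{"x":-8.6,"y":-36,"z":-5,"rx":8,"ry":-0.8,"rz":-5,"fingers":60},{"x":-9,"y":-39,"z":-5,"rx":9,"ry":-0.9,"rz":-5.5,"fingers":60}]' >/dev/null;  python3 -m handwheel '[{"x":0,"y":-0.5,"z":0,"rx":0,"ry":0,"rz":0,"fingers":60},{"x":0,"y":-0.5,"z":0,"rx":0,"ry":0,"rz":0,"fingers":60}]' >/dev/null; python3 course.py 5 4.5 0|head -3
```

```text
up 60 [530.  243.7 177.7 -81.8 -13.8]
t 30.1 now [537.8  91.6 196.5] yaz -84.4 z [-0.025  0.156 -0.987] F [ 0.4  0.4 -0.8] grip 0.702
{"x":0.74,"y":-14.72,"z":4.24,"rx":4.7,"ry":0.0,"rz":-2.6} rows>=4
```

```bash
python3 -m handwheel '[{"x":0.1,"y":-2.5,"z":0.2,"rx":0.8,"ry":0,"rz":-0.4,"fingers":60},{"x":0.2,"y":-5.5,"z":0.8,"rx":1.6,"ry":0,"rz":-0.9,"fingers":60},{"x":0.4,"y":-8.5,"z":1.8,"rx":2.6,"ry":0,"rz":-1.5,"fingers":60},{"x":0.6,"y":-11.5,"z":2.8,"rx":3.6,"ry":0,"rz":-2,"fingers":60},{"x":0.7,"y":-13.8,"z":3.8,"rx":4.4,"ry":0,"rz":-2.5,"fingers":60},{"x":0.7,"y":-14.7,"z":4.2,"rx":4.7,"ry":0,"rz":-2.6,"fingers":60},{"x":0.7,"y":-14.7,"z":4.2,"rx":4.7,"ry":0,"rz":-2.6,"fingers":60},{"x":0.7,"y":-14.7,"z":4.2,"rx":4.7,"ry":0,"rz":-2.6,"fingers":60},{"x":0.7,"y":-14.7,"z":4.2,"rx":4.7,"ry":0,"rz":-2.6,"fingers":60}]' >/dev/null; python3 course.py 5 4.5 0|tail -3;  python3 - <<'E'
from chk import *
s=get_image("scene");crop(s,390,130,140,130,5,"pics/t_s.png")
for off in(4.5,):
    c,P=held(off); print(c.round(1)); print(((proj(s,P)-[390,130]+.5)*5).round())
E
```

```text
up 2.5 [528.  257.3 121.8 -81.8 -13.8]
t 30.9 now [532.9 238.1 178.9] yaz -82.2 z [-0.03   0.234 -0.972] F [ 0.7 -0.5  0.3] grip 0.704
{"x":-0.23,"y":-0.57,"z":6.01,"rx":0.2,"ry":-0.2,"rz":-0.4} rows>=1
[533.1 237.2 183.5]
[[477. 447.]
 [359. 460.]
 [423. 260.]
 [315. 272.]]
```

View pics/t_s.png

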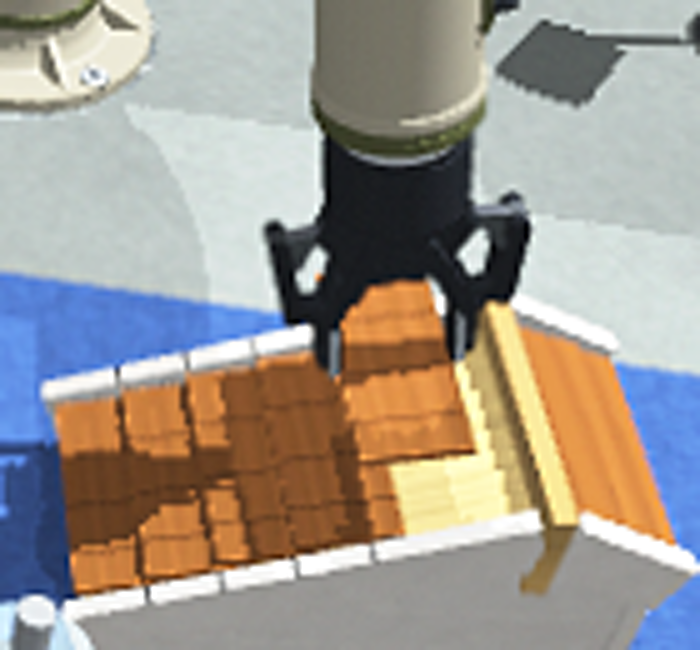

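```bash
python3 -m handwheel '[{"x":-0.2,"y":-0.4,"z":1,"rx":0.2,"ry":-0.2,"rz":-0.4,"fingers":60},{"x":-0.2,"y":-0.4,"z":2,"rx":0.2,"ry":-0.2,"rz":-0.4,"fingers":60},{"x":-0.2,"y":-0.4,"z":3,"rx":0.2,"ry":-0.2,"rz":-0.4,"fingers":60},{"x":-0.2,"y":-0.4,"z":4,"rx":0.2,"ry":-0.2,"rz":-0.4,"fingers":60},{"x":-0.2,"y":-0.4,"z":4.5,"rx":0.2,"ry":-0.2,"rz":-0.4,"fingers":60},{"x":-0.2,"y":-0.4,"z":4.5,"rx":0.2,"ry":-0.2,"rz":-0.4,"fingers":60},{"x":-0.2,"y":-0.4,"z":4.5,"rx":0.2,"ry":-0.2,"rz":-0.4,"fingers":60}]' >/dev/null; python3 course.py 5 4.5 0|tail -2
```

```text
t 31.5 now [527.7 254.9 135.9] yaz -81.6 z [-0.036  0.238 -0.971] F [-0.2 -0.4 -0.6] grip 0.704
{"x":0.07,"y":0.12,"z":1.42,"rx":-0.1,"ry":0.1,"rz":0.2} rows>=0
```

```bash
python3 -m handwheel '[{"x":0.05,"y":0.1,"z":0.5,"rx":-0.1,"ry":0.1,"rz":0.2,"fingers":60},{"x":0.05,"y":0.1,"z":0.9,"rx":-0.1,"ry":0.1,"rz":0.2,"fingers":60},{"x":0.05,"y":0.1,"z":1.2,"rx":-0.1,"ry":0.1,"rz":0.2,"fingers":60},{"x":0.05,"y":0.1,"z":1.4,"rx":-0.1,"ry":0.1,"rz":0.2,"fingers":60},{"x":0.05,"y":0.1,"z":1.4,"rx":-0.1,"ry":0.1,"rz":0.2,"fingers":60},{"x":0.05,"y":0.1,"z":1.4,"rx":-0.1,"ry":0.1,"rz":0.2,"fingers":60}]' |grep -v rot; python3 course.py 5 4.5 0|tail -2;python3 -m handwheel '[{"x":0,"y":0,"z":0.1,"rx":0,"ry":0,"rz":0,"fingers":60},{"x":0,"y":0,"z":0.1,"rx":0,"ry":0,"rz":0,"fingers":60}]'|grep -v rot;python3 course.py 5 4.5 0|tail -2
```

```text
time: 32.03
eef_pos: [0.5281, 0.2573, 0.1225]
contact_force: [-0.4, -0.7, 0.1]
grip_width: 0.702
t 32.0 now [528.1 257.3 122.5] yaz -81.8 z [-0.033  0.237 -0.971] F [-0.4 -0.7  0.1] grip 0.702
{"x":-0.00,"y":0.02,"z":0.06,"rx":-0.0,"ry":-0.0,"rz":-0.0} rows>=0
time: 32.2
eef_pos: [0.5282, 0.2575, 0.1216]
contact_force: [0.1, -0.3, -0.9]
grip_width: 0.701
t 32.2 now [528.2 257.5 121.6] yaz -81.8 z [-0.033  0.237 -0.971] F [ 0.1 -0.3 -0.9] grip 0.701
{"x":-0.02,"y":0.02,"z":-0.03,"rx":-0.0,"ry":-0.1,"rz":-0.0} rows>=0
```

```bash
python3 -m handwheel '[{"x":0,"y":0.02,"z":0.1,"rx":0,"ry":0,"rz":0,"fingers":60},{"x":0,"y":0.02,"z":0.1,"rx":0,"ry":0,"rz":0,"fingers":60}]'|grep -v rot; python3 -m handwheel '[{"x":0,"y":0,"z":0.1,"rx":0,"ry":0,"rz":0,"fingers":60},{"x":0,"y":0,"z":0.1,"rx":0,"ry":0,"rz":0,"fingers":60}]'|grep -v rot
```

```text
time: 32.37
eef_pos: [0.5281, 0.2575, 0.1204]
contact_force: [-0.8, 0.1, -0.9]
grip_width: 0.701
time: 32.53
eef_pos: [0.528, 0.2578, 0.1194]
contact_force: [-0.7, 0.4, 0.2]
grip_width: 0.706
```

```bash
python3 -m handwheel '[{"x":0,"y":0,"z":0.1,"rx":0,"ry":0,"rz":0,"fingers":60},{"x":0,"y":0,"z":0.1,"rx":0,"ry":0,"rz":0,"fingers":60},{"x":0,"y":0,"z":0.1,"rx":0,"ry":0,"rz":0,"fingers":60}]'|grep -v rot; python3 -m handwheel '[{"x":0,"y":0,"z":0.08,"rx":0,"ry":0,"rz":0,"fingers":60},{"x":0,"y":0,"z":0.08,"rx":0,"ry":0,"rz":0,"fingers":60}]'|grep -v rot;python3 course.py 5 4.5 0|tail -2
```

```text
time: 32.78
eef_pos: [0.5281, 0.258, 0.1189]
contact_force: [-0.8, -0.8, 4.0]
grip_width: 0.701
time: 32.95
eef_pos: [0.5282, 0.258, 0.1189]
contact_force: [-4.6, -4.5, 10.1]
grip_width: 0.706
t 33.0 now [528.2 258.  118.9] yaz -81.8 z [-0.033  0.236 -0.971] F [-4.6 -4.5 10.1] grip 0.706
{"x":-0.02,"y":0.00,"z":-0.31,"rx":0.0,"ry":-0.1,"rz":-0.0} rows>=0
```

```bash
python3 -m handwheel '[{"x":0,"y":0,"z":-0.12,"rx":0,"ry":0,"rz":0,"fingers":65},{"x":0,"y":0,"z":-0.15,"rx":0,"ry":0,"rz":0,"fingers":74},{"x":0,"y":0,"z":-0.15,"rx":0,"ry":0,"rz":0,"fingers":80},{"x":0,"y":0,"z":-0.15,"rx":0,"ry":0,"rz":0,"fingers":84},{"x":0,"y":0,"z":-0.3,"rx":0,"ry":0,"rz":0,"fingers":84},{"x":0,"y":0,"z":-1,"rx":0,"ry":0,"rz":0,"fingers":84},{"x":0,"y":0,"z":-3,"rx":0,"ry":0,"rz":0,"fingers":84},{"x":0,"y":0,"z":-6,"rx":0,"ry":0,"rz":0,"fingers":84},{"x":0,"y":0,"z":-9,"rx":0,"ry":0,"rz":0,"fingers":84},{"x":0,"y":4,"z":-10,"rx":0,"ry":0,"rz":0,"fingers":84},{"x":0,"y":8,"z":-10,"rx":0,"ry":0,"rz":0,"fingers":84},{"x":0,"y":12,"z":-10,"rx":0,"ry":0,"rz":0,"fingers":84}]' >/dev/null; python3 -m handwheel '[{"x":0,"y":4,"z":-1,"rx":-3,"ry":0,"rz":0,"fingers":84},{"x":0,"y":8,"z":-2,"rx":-6,"ry":0,"rz":0,"fingers":84},{"x":0,"y":12,"z":-3,"rx":-9,"ry":0,"rz":1,"fingers":84},{"x":0,"y":16,"z":-4,"rx":-12,"ry":0.5,"rz":2,"fingers":84},{"x":0,"y":20,"z":-5,"rx":-13.8,"ry":1,"rz":4,"fingers":70},{"x":0,"y":20,"z":-5,"rx":-13.8,"ry":1,"rz":8,"fingers":60},{"x":0,"y":20,"z":-5,"rx":-13.8,"ry":1,"rz":8,"fingers":60}]' >/dev/null
python3 go.py 435,-374.8,150,-90
python3 - <<'E'
from h import *
s=get_image("scene");crop(s,395,185,130,80,6,"pics/u_s.png")
d=get_image("top");crop(d,100,150,160,110,5,"pics/u_t.png")
E
python3 strips.py
```

```text
t 34.5 now [577.1 -87.8 187.4] yaz -90.3 z [ 0.001 -0.001 -1.   ] F [-0.3  1.5  0.4] grip 0.598
{"x":-14.04,"y":28.78,"z":3.75,"rx":0.1,"ry":-0.1,"rz":-0.3} rows>=8
px [325. 178.] ctr [ 638.7 -186.6] rectctr [ 639.1 -186.7] size [ 58.  145.1] long axis deg from +x: pca -2.4 rect -1.7
scene
px [317. 247.] ctr [ 631.  -172.8] rectctr [ 641.4 -165.2] size [154.1  46.7] long axis deg from +x: pca 7.6 rect 12.0
```

View pics/u_s.png

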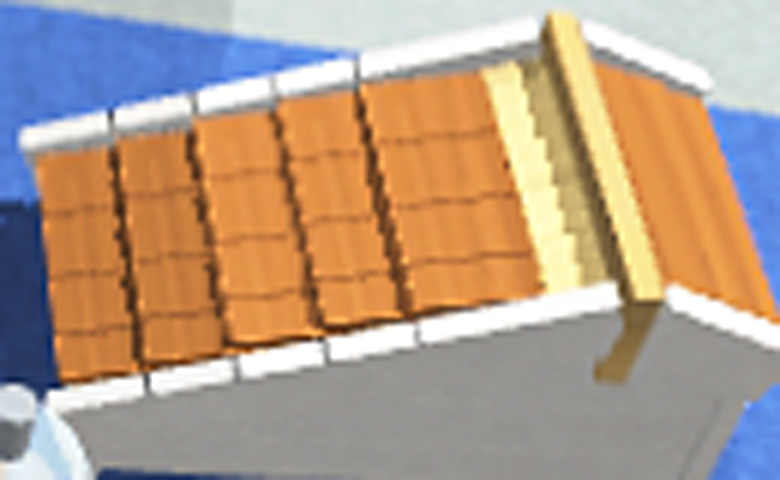

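View pics/u_t.png

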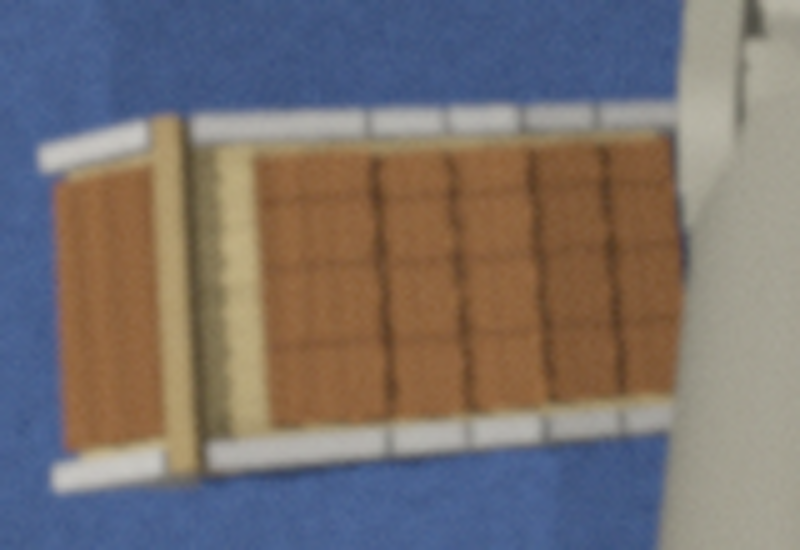

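Run:
```python
from course import *
d=get_image("top");s=get_image("scene")
Yh=np.array([-Xh[1],Xh[0]])
C=[np.r_[RID+a*Xh+b*Yh,159]/1e3 for b in(-95,95) for a in(-7,7)]
for i,x0,y0,w,h,n in((d,120,165,30,90,"v_t"),(s,475,180,40,70,"v_s")):
    k=8
    im=cv2.resize(i["pixels"][y0:y0+h,x0:x0+w,::-1],None,fx=k,fy=k,interpolation=cv2.INTER_CUBIC)
    for p in (proj(i,C)-[x0,y0]+.5)*k: cv2.circle(im,tuple(int(v) for v in p),3,(255,0,0),-1)
    cv2.imwrite(f"pics/{n}.png",im)
a=cv2.imread("pics/v_t.png")[:560];b=cv2.imread("pics/v_s.png");H=560
cv2.imwrite("pics/v.png",np.hstack([cv2.copyMakeBorder(x[:H],0,H-x[:H].shape[0],0,0,cv2.BORDER_CONSTANT) for x in(cv2.imread("pics/v_t.png")[:H],cv2.imread("pics/v_t.png")[160:],b)]))
```

```text
(no output)
```

View pics/v.png

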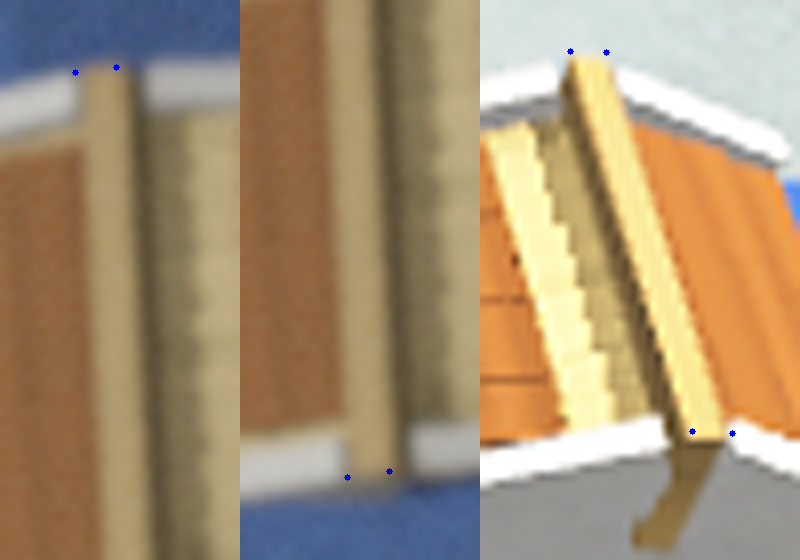

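```bash
python3 go.py 435.3,-374.8,120,-90; python3 -m handwheel '[{"x":-2,"y":3,"z":0,"rx":0,"ry":0,"rz":0,"fingers":60},{"x":-4,"y":6.5,"z":0,"rx":0,"ry":0,"rz":0,"fingers":60},{"x":-6,"y":10,"z":0,"rx":0,"ry":0,"rz":0,"fingers":60},{"x":-8,"y":13.5,"z":0,"rx":0,"ry":0,"rz":0,"fingers":60},{"x":-9.8,"y":17,"z":0,"rx":0,"ry":0,"rz":0,"fingers":60},{"x":-11.5,"y":20.5,"z":1,"rx":0,"ry":0,"rz":0,"fingers":60},{"x":-12.8,"y":24,"z":2.5,"rx":0,"ry":0,"rz":0,"fingers":60},{"x":-13.7,"y":27,"z":4.5,"rx":0,"ry":0,"rz":-0.3,"fingers":60},{"x":-14,"y":28.7,"z":6.5,"rx":0,"ry":0,"rz":-0.3,"fingers":60},{"x":-14,"y":28.7,"z":6.7,"rx":0,"ry":0,"rz":-0.3,"fingers":60},{"x":-14,"y":28.7,"z":6.7,"rx":0,"ry":0,"rz":-0.3,"fingers":60},{"x":-14,"y":28.7,"z":6.7,"rx":0,"ry":0,"rz":-0.3,"fingers":60}]' >/dev/null; python3 go.py 435.3,-374.8,55.5,-90;python3 - <<'E'
from h import *
s=get_image("scene");crop(s,230,140,90,90,6,"pics/w_s.png")
E
```

```text
t 34.8 now [577.2 -83.5 187.2] yaz -89.7 z [ 0.002  0.    -1.   ] F [ 0.1 -0.  -0.7] grip 0.601
{"x":-14.34,"y":29.06,"z":6.69,"rx":-0.0,"ry":-0.1,"rz":0.3} rows>=8
t 35.8 now [ 438.9 -370.6  120.3] yaz -89.5 z [ 0.002  0.001 -1.   ] F [0.2 0.4 0.2] grip 0.597
{"x":-0.37,"y":0.42,"z":6.48,"rx":-0.0,"ry":-0.1,"rz":0.5} rows>=2
```

View pics/w_s.png

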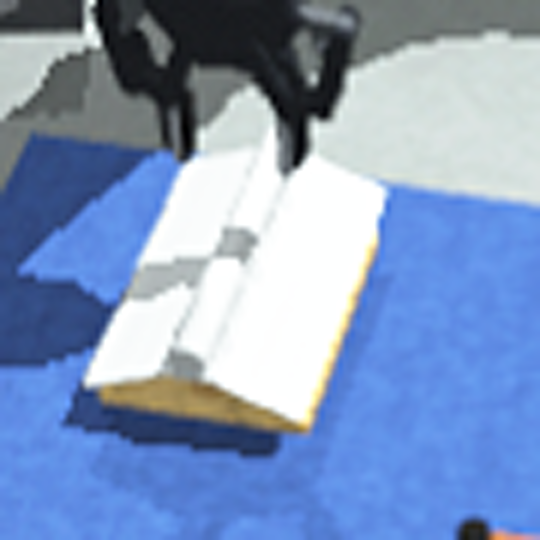

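Cap undisturbed on the stand. Descend with corrections, then grip.

```bash
python3 -m handwheel '[{"x":-0.35,"y":0.4,"z":1.5,"rx":0,"ry":0,"rz":0.4,"fingers":60},{"x":-0.35,"y":0.4,"z":3,"rx":0,"ry":0,"rz":0.4,"fingers":60},{"x":-0.35,"y":0.4,"z":4.5,"rx":0,"ry":0,"rz":0.4,"fingers":60},{"x":-0.35,"y":0.4,"z":5.4,"rx":0,"ry":0,"rz":0.4,"fingers":60},{"x":-0.35,"y":0.4,"z":6,"rx":0,"ry":0,"rz":0.4,"fingers":60},{"x":-0.35,"y":0.4,"z":6.2,"rx":0,"ry":0,"rz":0.4,"fingers":60},{"x":-0.35,"y":0.4,"z":6.2,"rx":0,"ry":0,"rz":0.4,"fingers":60},{"x":-0.35,"y":0.4,"z":6.2,"rx":0,"ry":0,"rz":0.4,"fingers":60}]'|grep -v rot; python3 go.py 435.3,-374.8,55.5,-90
```

```text
time: 36.55
eef_pos: [0.4351, -0.3762, 0.0587]
contact_force: [-0.5, -0.8, 0.4]
grip_width: 0.603
t 36.5 now [ 435.1 -376.2   58.7] yaz -90.0 z [ 0.002 -0.001 -1.   ] F [-0.5 -0.8  0.4] grip 0.603
{"x":0.02,"y":-0.14,"z":0.32,"rx":0.0,"ry":-0.1,"rz":0.0} rows>=0
```

```bash
python3 -m handwheel '[{"x":0,"y":-0.1,"z":0.2,"rx":0,"ry":0,"rz":0,"fingers":50},{"x":0,"y":-0.1,"z":0.3,"rx":0,"ry":0,"rz":0,"fingers":40},{"x":0,"y":-0.1,"z":0.3,"rx":0,"ry":0,"rz":0,"fingers":30},{"x":0,"y":-0.1,"z":0.3,"rx":0,"ry":0,"rz":0,"fingers":20},{"x":0,"y":-0.1,"z":0.3,"rx":0,"ry":0,"rz":0,"fingers":10},{"x":0,"y":-0.1,"z":0.3,"rx":0,"ry":0,"rz":0,"fingers":10},{"x":0,"y":-0.1,"z":0.3,"rx":0,"ry":0,"rz":0,"fingers":10}]' 60|grep -v rot; python3 -m handwheel '[{"x":0,"y":0,"z":-0.5,"rx":0,"ry":0,"rz":0,"fingers":10},{"x":0,"y":0,"z":-1.5,"rx":0,"ry":0,"rz":0,"fingers":10},{"x":0,"y":0,"z":-3,"rx":0,"ry":0,"rz":0,"fingers":10},{"x":0,"y":0,"z":-5,"rx":0,"ry":0,"rz":0,"fingers":10},{"x":0,"y":0,"z":-8,"rx":0,"ry":0,"rz":0,"fingers":10},{"x":0,"y":0,"z":-11,"rx":0,"ry":0,"rz":0,"fingers":10},{"x":0,"y":0,"z":-14,"rx":0,"ry":0,"rz":0,"fingers":10},{"x":0,"y":0,"z":-17,"rx":0,"ry":0,"rz":0,"fingers":10},{"x":0,"y":0,"z":-20,"rx":0,"ry":0,"rz":0,"fingers":10},{"x":0,"y":0,"z":-22,"rx":0,"ry":0,"rz":0,"fingers":10},{"x":0,"y":0,"z":-22,"rx":0,"ry":0,"rz":0,"fingers":10},{"x":0,"y":0,"z":-22,"rx":0,"ry":0,"rz":0,"fingers":10}]' |grep -v rot; python3 go.py 518.8,321.6,240,-82.2;python3 - <<'E'
from h import *
s=get_image("scene");crop(s,230,80,90,110,6,"pics/x_s.png")
E
```

```text
time: 37.13
eef_pos: [0.4345, -0.3752, 0.0553]
contact_force: [-1.4, 1.7, 5.5]
grip_width: 0.228
time: 38.13
eef_pos: [0.4345, -0.3754, 0.2763]
contact_force: [0.1, -1.0, -2.7]
grip_width: 0.226
t 38.1 now [ 434.5 -375.4  276.3] yaz -90.0 z [ 0.003 -0.002 -1.   ] F [ 0.1 -1.  -2.7] grip 0.226
{"x":8.44,"y":-69.70,"z":3.54,"rx":0.1,"ry":-0.2,"rz":-7.8} rows>=17
```

View pics/x_s.png

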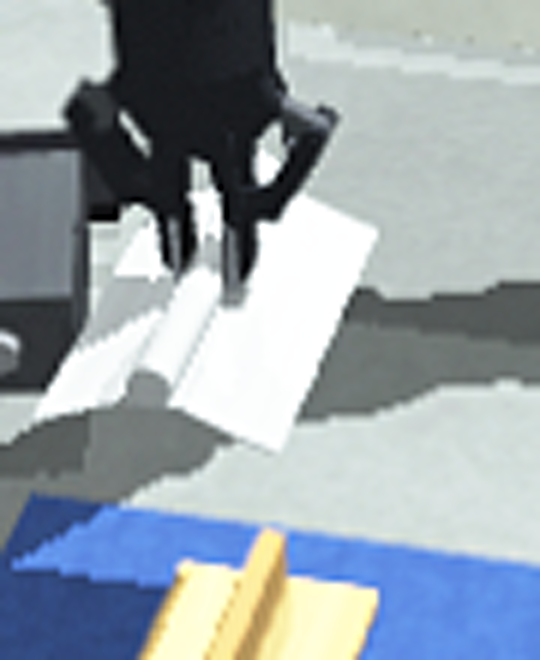

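```bash
python3 -m handwheel '[{"x":0.4,"y":-2.5,"z":0,"rx":0,"ry":0,"rz":0,"fingers":10},{"x":0.8,"y":-6,"z":0,"rx":0,"ry":0,"rz":0,"fingers":10},{"x":1.2,"y":-9.5,"z":0,"rx":0,"ry":0,"rz":-1,"fingers":10},{"x":1.6,"y":-13,"z":0,"rx":0,"ry":0,"rz":-1,"fingers":10},{"x":2,"y":-16.5,"z":0,"rx":0,"ry":0,"rz":-2,"fingers":10},{"x":2.4,"y":-20,"z":0,"rx":0,"ry":0,"rz":-2,"fingers":10},{"x":2.8,"y":-23.5,"z":0,"rx":0,"ry":0,"rz":-3,"fingers":10},{"x":3.2,"y":-27,"z":0,"rx":0,"ry":0,"rz":-3,"fingers":10},{"x":3.7,"y":-30.5,"z":0,"rx":0,"ry":0,"rz":-4,"fingers":10},{"x":4.1,"y":-34,"z":0,"rx":0,"ry":0,"rz":-4,"fingers":10},{"x":4.5,"y":-37.5,"z":0,"rx":0,"ry":0,"rz":-5,"fingers":10},{"x":4.9,"y":-40.5,"z":0,"rx":0,"ry":0,"rz":-5,"fingers":10}]'|grep -v rot; python3 go.py 518.8,321.6,230,-82.2
```

```text
time: 39.18
eef_pos: [0.4818, 0.0324, 0.2733]
contact_force: [0.5, 0.1, -2.1]
grip_width: 0.232
t 39.2 now [481.8  32.4 273.3] yaz -84.8 z [-0.002  0.    -1.   ] F [ 0.5  0.1 -2.1] grip 0.232
{"x":6.29,"y":-28.47,"z":4.33,"rx":-0.0,"ry":0.1,"rz":-2.6} rows>=7
```

```bash
python3 -m handwheel '[{"x":0.7,"y":-3.5,"z":0,"rx":0,"ry":0,"rz":-0.4,"fingers":10},{"x":1.5,"y":-7,"z":0,"rx":0,"ry":0,"rz":-0.8,"fingers":10},{"x":2.3,"y":-10.5,"z":0,"rx":0,"ry":0,"rz":-1.2,"fingers":10},{"x":3.1,"y":-14,"z":0,"rx":0,"ry":0,"rz":-1.6,"fingers":10},{"x":3.9,"y":-17.5,"z":0,"rx":0,"ry":0,"rz":-2,"fingers":10},{"x":4.7,"y":-21,"z":0,"rx":0,"ry":0,"rz":-2.4,"fingers":10},{"x":5.4,"y":-24.5,"z":0.5,"rx":0,"ry":0,"rz":-2.6,"fingers":10},{"x":6,"y":-27,"z":1.5,"rx":0,"ry":0,"rz":-2.6,"fingers":10},{"x":6.2,"y":-28,"z":3,"rx":0,"ry":0,"rz":-2.6,"fingers":10},{"x":6.2,"y":-28.2,"z":4.3,"rx":0,"ry":0,"rz":-2.6,"fingers":10},{"x":6.2,"y":-28.2,"z":4.3,"rx":0,"ry":0,"rz":-2.6,"fingers":10},{"x":6.2,"y":-28.2,"z":4.3,"rx":0,"ry":0,"rz":-2.6,"fingers":10}]'|grep -v rot; python3 -m handwheel '[{"x":0,"y":0,"z":0.2,"rx":0,"ry":0,"rz":0,"fingers":10},{"x":0,"y":0,"z":0.2,"rx":0,"ry":0,"rz":0,"fingers":10},{"x":0,"y":0,"z":0.2,"rx":0,"ry":0,"rz":0,"fingers":10}]' >/dev/null; python3 go.py 518.8,321.6,180,-82.2;python3 - <<'E'
from h import *
s=get_image("scene");crop(s,440,120,100,110,6,"pics/y_s.png")
E
```

```text
time: 40.18
eef_pos: [0.5194, 0.3149, 0.2298]
contact_force: [-0.5, -0.7, -2.2]
grip_width: 0.233
t 40.4 now [520.7 315.5 230.8] yaz -82.5 z [ 0.002  0.    -1.   ] F [-1.3 -0.7 -2.4] grip 0.230
{"x":-0.12,"y":-0.63,"z":5.08,"rx":0.0,"ry":-0.1,"rz":-0.3} rows>=1
```

View pics/y_s.png

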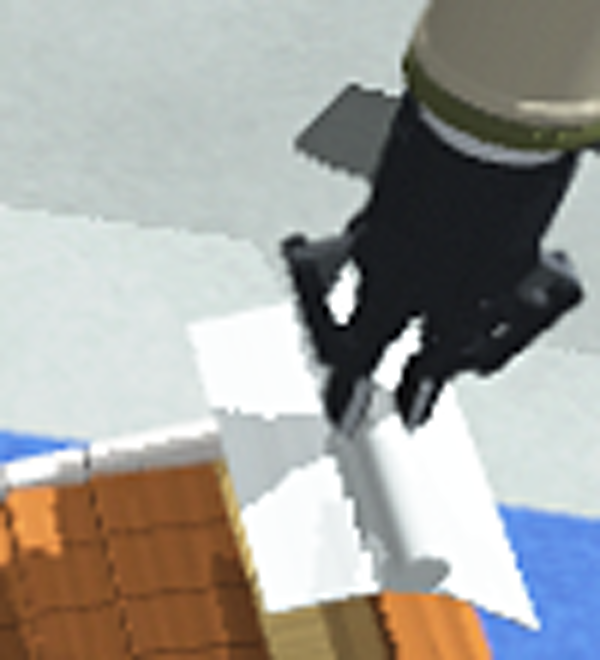

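```bash
python3 -m handwheel '[{"x":-0.1,"y":-0.6,"z":1,"rx":0,"ry":0,"rz":-0.2,"fingers":10},{"x":-0.1,"y":-0.6,"z":2,"rx":0,"ry":0,"rz":-0.2,"fingers":10},{"x":-0.1,"y":-0.6,"z":3,"rx":0,"ry":0,"rz":-0.2,"fingers":10},{"x":-0.1,"y":-0.6,"z":4,"rx":0,"ry":0,"rz":-0.2,"fingers":10},{"x":-0.1,"y":-0.6,"z":4.4,"rx":0,"ry":0,"rz":-0.2,"fingers":10},{"x":-0.1,"y":-0.6,"z":4.4,"rx":0,"ry":0,"rz":-0.2,"fingers":10},{"x":-0.1,"y":-0.6,"z":4.4,"rx":0,"ry":0,"rz":-0.2,"fingers":10}]'|grep -v rot; python3 go.py 518.8,321.6,178,-82.2
```

```text
time: 41.07
eef_pos: [0.5184, 0.3218, 0.1856]
contact_force: [0.3, 0.9, -2.7]
grip_width: 0.233
t 41.1 now [518.4 321.8 185.6] yaz -82.2 z [ 0.001 -0.    -1.   ] F [ 0.3  0.9 -2.7] grip 0.233
{"x":0.04,"y":0.03,"z":0.76,"rx":0.0,"ry":-0.0,"rz":0.0} rows>=0
```

Lower to below the cheek-engagement height (176) in small steps, watching force.

```bash
python3 -m handwheel '[{"x":0,"y":0,"z":0.4,"rx":0,"ry":0,"rz":0,"fingers":10},{"x":0,"y":0,"z":0.7,"rx":0,"ry":0,"rz":0,"fingers":10},{"x":0,"y":0,"z":0.9,"rx":0,"ry":0,"rz":0,"fingers":10},{"x":0,"y":0,"z":1.1,"rx":0,"ry":0,"rz":0,"fingers":10},{"x":0,"y":0,"z":1.2,"rx":0,"ry":0,"rz":0,"fingers":10},{"x":0,"y":0,"z":1.2,"rx":0,"ry":0,"rz":0,"fingers":10}]'|grep -v rot; python3 go.py 518.8,321.6,164,-82.2
```

```text
time: 41.57
eef_pos: [0.5183, 0.3219, 0.1737]
contact_force: [0.6, 0.8, -2.5]
grip_width: 0.231
t 41.6 now [518.3 321.9 173.7] yaz -82.2 z [ 0.001 -0.    -1.   ] F [ 0.6  0.8 -2.5] grip 0.231
{"x":0.04,"y":0.04,"z":0.97,"rx":0.0,"ry":-0.1,"rz":0.0} rows>=0
```

Below engagement (176) with no contact: the cheeks are astride.

```bash
python3 -m handwheel '[{"x":0,"y":0,"z":0.2,"rx":0,"ry":0,"rz":0,"fingers":10},{"x":0,"y":0,"z":0.4,"rx":0,"ry":0,"rz":0,"fingers":10},{"x":0,"y":0,"z":0.6,"rx":0,"ry":0,"rz":0,"fingers":10},{"x":0,"y":0,"z":0.8,"rx":0,"ry":0,"rz":0,"fingers":10},{"x":0,"y":0,"z":0.9,"rx":0,"ry":0,"rz":0,"fingers":10},{"x":0,"y":0,"z":0.9,"rx":0,"ry":0,"rz":0,"fingers":10}]'|grep -v rot; python3 -m handwheel '[{"x":0,"y":0,"z":0.1,"rx":0,"ry":0,"rz":0,"fingers":10},{"x":0,"y":0,"z":0.2,"rx":0,"ry":0,"rz":0,"fingers":10},{"x":0,"y":0,"z":0.2,"rx":0,"ry":0,"rz":0,"fingers":10}]'|grep -v rot
```

```text
time: 42.07
eef_pos: [0.5183, 0.3219, 0.1646]
contact_force: [0.1, -0.1, -2.5]
grip_width: 0.231
time: 42.32
eef_pos: [0.5185, 0.3221, 0.1641]
contact_force: [-3.0, -2.0, 4.3]
grip_width: 0.23
```

```bash
python3 -m handwheel '[{"x":0,"y":0,"z":-0.1,"rx":0,"ry":0,"rz":0,"fingers":20},{"x":0,"y":0,"z":-0.1,"rx":0,"ry":0,"rz":0,"fingers":35},{"x":0,"y":0,"z":-0.1,"rx":0,"ry":0,"rz":0,"fingers":50},{"x":0,"y":0,"z":-0.1,"rx":0,"ry":0,"rz":0,"fingers":60},{"x":0,"y":0,"z":-1,"rx":0,"ry":0,"rz":0,"fingers":60},{"x":0,"y":0,"z":-3,"rx":0,"ry":0,"rz":0,"fingers":70},{"x":0,"y":0,"z":-7,"rx":0,"ry":0,"rz":0,"fingers":90},{"x":0,"y":0,"z":-11,"rx":0,"ry":0,"rz":0,"fingers":90},{"x":0,"y":4,"z":-14,"rx":0,"ry":0,"rz":0,"fingers":90},{"x":-2,"y":8,"z":-14,"rx":0,"ry":0,"rz":0,"fingers":90},{"x":-3,"y":12,"z":-14,"rx":0,"ry":0,"rz":0,"fingers":90},{"x":-4,"y":16,"z":-14,"rx":0,"ry":0,"rz":0,"fingers":90}]'|grep -v rot; python3 -m handwheel '[{"x":0,"y":4,"z":0,"rx":0,"ry":0,"rz":0,"fingers":90},{"x":0,"y":8,"z":0,"rx":0,"ry":0,"rz":0,"fingers":90},{"x":0,"y":12,"z":0,"rx":0,"ry":0,"rz":0,"fingers":90},{"x":0,"y":16,"z":0,"rx":0,"ry":0,"rz":0,"fingers":90},{"x":0,"y":20,"z":0,"rx":0,"ry":0,"rz":0,"fingers":90},{"x":0,"y":24,"z":0,"rx":0,"ry":0,"rz":0,"fingers":90},{"x":0,"y":28,"z":0,"rx":0,"ry":0,"rz":0,"fingers":90},{"x":0,"y":28,"z":0,"rx":0,"ry":0,"rz":0,"fingers":90}]'|grep -v rot
python3 - <<'E'
from h import *
s=get_image("scene");crop(s,390,170,145,105,5,"pics/z_s.png")
d=get_image("top");crop(d,100,150,160,110,5,"pics/z_t.png")
cv2.imwrite("pics/zfull.png",s["pixels"][:,:,::-1])
E
python3 strips.py
```

```text
time: 43.32
eef_pos: [0.5009, 0.1658, 0.3045]
contact_force: [1.1, -1.8, 0.7]
grip_width: 0.899
time: 43.98
eef_pos: [0.539, -0.1215, 0.3027]
contact_force: [-0.3, -2.7, -1.0]
grip_width: 0.901
px [326. 179.] ctr [ 640.1 -191.7] rectctr [ 639.  -187.2] size [ 57.5 144.9] long axis deg from +x: pca -1.6 rect -1.3
scene
px [317. 247.] ctr [ 630.8 -172.7] rectctr [ 641.  -163.7] size [154.1  49.8] long axis deg from +x: pca 7.5 rect 12.0
```

View pics/z_s.png

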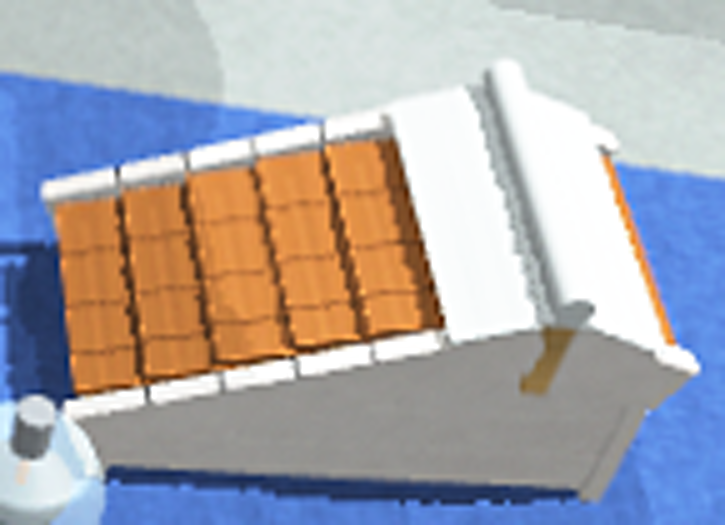

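View pics/z_t.png

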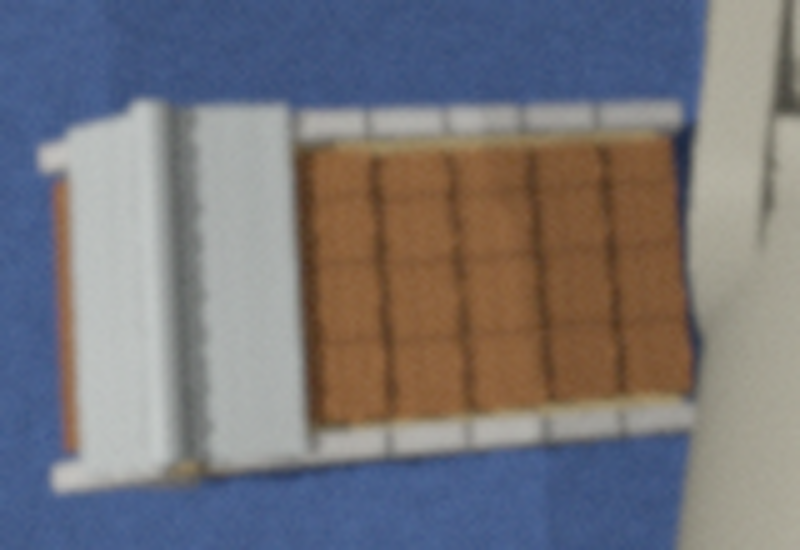

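View pics/zfull.png

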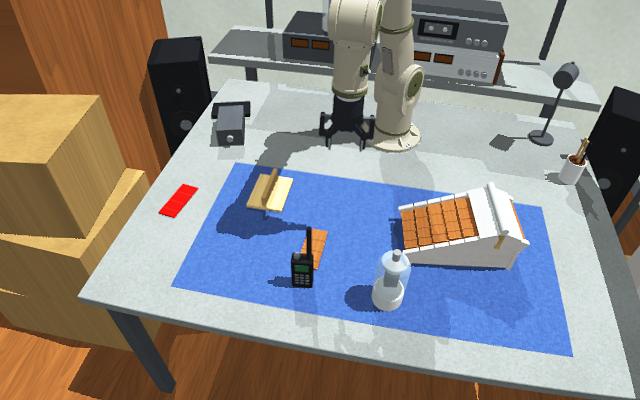

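```bash
python3 -m handwheel '[{"x":0,"y":0,"z":0,"rx":0,"ry":0,"rz":0,"fingers":90},{"x":0,"y":0,"z":0,"rx":0,"ry":0,"rz":0,"fingers":90},{"x":0,"y":0,"z":0,"rx":0,"ry":0,"rz":0,"fingers":90},{"x":0,"y":0,"z":0,"rx":0,"ry":0,"rz":0,"fingers":90},{"x":0,"y":0,"z":0,"rx":0,"ry":0,"rz":0,"fingers":90},{"x":0,"y":0,"z":0,"rx":0,"ry":0,"rz":0,"fingers":90}]'|grep -v rot; python3 -c "from rig import sign_off; print(sign_off())"
```

```text
time: 44.68
eef_pos: [0.5394, -0.1108, 0.303]
contact_force: [-0.3, -0.6, 0.3]
grip_width: 0.896
the job is handed in; nothing more can be done
None
```

The roof is finished and handed in at 44.7 s. I parked the ridge cap on its stand and laid three loose strips as courses 3, 4 and 5. Course 2 was already laid. The cap is back on the ridge board, and the spare strip is still flat by the radio.

**Strips:** The lower edges of courses 2, 3 and 4 measured about +0.5, −2 and +0.8 mm from their pencil lines in the scene view. Course 5 I only judged by eye in both pictures; it looked within about 2 mm.

**Cap:** It seated with the tool at z = 164.1 mm, the same height at which I first lifted it. It went over the board without any contact force at the height where the cheeks engage. In the last pictures it sits within 1–2 mm of where it started.

**Bystanders:** The valve, the radio and the red look-alike stand where they began in the last full picture. I did not re-measure them.

**Disagreements between checks:**
- The two cameras differed by about 4–8 mm along x on the loose strips and about 2–5 mm on the stand and ridge. I used averages.
- Course 5 made contact about 3 mm deeper than I had worked out, which suggests I misjudged how high the strip sat in the jaws. It lay flat in the pictures afterwards.

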